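# Load and lock the barrel polisher

## Robot

A 6-joint arm with a two-finger parallel gripper is mounted at the origin on the work surface. World frame = base frame: x ahead of the robot, y to its left, z up, the work surface at z = 0. Lengths are in mm, angles in degrees, forces in N, time in s.
With the tool pointing down it reaches from about 300 to 850 mm from the base axis. Payload 4.2 kg.
Tool frame: the origin (TCP) lies at the very end of the fingers, on their centre line; the grasp point (between the pads) lies 19 mm behind it (env.tcp_to_grasp is the distance from the TCP to the grasp point, in mm); z points along the fingers, y is the line along which they close (so a half turn about z gives the same grasp; the last joint's range is limited). The gripper opens to 91 mm and grips with 3 to 60 N. Pads are 32 mm wide; open, the fingers measure 118 mm over their backs; the gripper's body (76 mm by 178 mm) begins 60 mm behind the grasp point.
Start: joints at [-76.834, 18.312, 89.639, -0, 72.044, -1.146], TCP at [142.148, -557.169, 213.976] pointing down, gripper open.
Joint ranges: [-177.97, 177.97], [-48.28, 115.42], [12.27, 149.76], [-77.06, 257.06], [2.81, 150.46], [-146.56, 146.56]. Speed limits (degrees/s): [147.25, 147.25, 180, 180, 180, 180].

## Interface

Orientations are given as [roll, pitch, yaw] about the fixed x, y, z axes, in that order (R = Rz(yaw) Ry(pitch) Rx(roll)).
In Python, from workcell import env gives the robot as it stands.
- The arm moves only by the tool move_arm, never from a script. Its argument "plan" is a list of rows, each a list of 3 entries, a list of its own where there are three numbers: the shift along the world's x, y, z in cm, then the turn about the world's z in degrees, then the closure, from 0 (fully open) to 1 (shut). In form: [[[x, y, z], turn, claw], ...]. A call has 1 to 5 rows; each row shifts and turns the commanded pose from where the row before left it; what a row does not reach is not made up. A row lasts 1/10 s, in which the tool goes at most 50 mm and 8.59 degrees, less where a joint would pass 70% of its speed; a pose out of reach is approached as far as the arm can. A call is refused whole if a number of a shift passes 5 or a number of a turn 8.59, either way. A call with a gripper value outside its range is refused whole. The fingers move at their own pace and stop on an object; "squeeze" is the grip in N (left out, the last holds). Time passes only in rows, so rows that do not move let the fingers close. It gives the time, the measured TCP pose, the force, the opening and the grip force at its end, in the units of the state.
- env.state(): the state, without advancing time (a new reading comes with each control period).
- env.grab_frame(name): name is "scene" or "top"; returns a dict with "frame" (400x640x3 uint8, red, green, blue), "z_map" (400x640 float32, mm along the optical axis (not along the pixel's ray), 0 where there is no reading), "fovy" (degrees; the focal length in pixels is half the picture's height over the tangent of half this angle, whatever the lens; pixels are square), "cx", "cy" (the principal point, pixels), "position" and "orientation" of the camera in the world. Camera axes: x right, y down, z forward; pixel columns grow to the right and rows downward; lengths in mm; the calibration is good to about 2 mm. A picture is of the moment at which its call begins.
- env.job_done(): hands the job in; it is judged then, once.
Trained networks look in a picture, given as the dict that the camera call returned (one of the last four; its "shot" number tells which), for a name from the list of things; names that differ only in an ending like _2 or _b are one class to them, and where a whole thing is asked for, a point or a joint stands for the part that bears it (a point fixed in the world has none). Each returns a list of dicts, best first, with "score" (0 to 1); they miss things now and then, are a little off and sometimes report something else, mostly with a low value. They report only what shows in the picture. A call takes as long as a camera call. They do not tell look-alikes from the thing itself.
- env.search_frame(picture, label): "point" ([column, row] in pixels, amid what is visible of it).
- env.landmark_of(picture, label): "point" ([column, row] in pixels: a listed point, or the origin of a listed thing).
The state is a dict: "time_s": time; "qpos": joint angles; "qvel": joint speeds; "effort": joint torques, N m; "ee_pos": TCP position; "ee_rot": TCP orientation; "force": force on the tool from outside, world axes, zero at the start; "torque": the same for the moment, N m; "gripper_width": finger opening in mm; "gripper_force": force on a finger pad.
Only numpy, scipy, OpenCV 4.12 (cv2) and the standard library are available. Lean on these libraries where they do the work, as an engineer would, in place of code of your own. Each camera call takes 0.05 s, during which the arm holds its last target. There are 200 camera calls.

## Task

Get the barrel polisher ready to run: put every brass stamp that is on the table into its drum, set the lid squarely on the drum's mouth with its two ears between the guide cleats, then turn the bayonet ring a quarter turn clockwise until it clicks locked over the ears, and finally push the small side door shut until it snaps home. Leave the bottle and the die board where they are.

Things in the scene. Friction and masses are not known exactly. Their poses are not given: they have to be found in the camera images.
- polisher: Fixed grey block 300 (x) by 340 (y -190 to +150), flat deck 105 high. Origin: on the drum axis at table height; z up. The drum is a round pocket in the deck, inner diameter 172, floor 15 above the table. Pairs of steel guide cleats (14 square, 6 high) on the deck at x +-106, y +-28 leave 42 wide gaps on the +x and -x sides for the lid's ears. The door is on the -y side.
- drum_mouth (a point): Centre of the drum's mouth, at deck height (105 above the table); axes as the polisher's.
- ring (a joint): Bayonet ring on the deck, inner dia 236, outer 260, 23 high. 0 open (starts 0 to 0.13), grows clockwise from above, 1.57 locked. Two inward lugs (36 wide, in to 101 from the axis, underside 14 above the deck) are at polisher +-y when open, over the lid's ears at +-x when locked. Up to 0.65 N m, most near 1; past 1.35 a catch clicks it home; let go at 0.2 to 1.1 it springs back.
- ring_wing_a (a point): Top of one of the ring's two upright black wings, 145 from the drum axis; moves with the ring. Push or pinch it. A wing is a plate 12 thick, 45 long radially (120 to 165 from the axis), top 28 and underside 5 above the deck. At ring 0 this one lies midway between the polisher's +x and +y, at 1.57 midway between +x and -y.
- ring_wing_b (a point): The same point on the other wing: at ring 0 midway between the polisher's -x and -y, at 1.57 between -x and +y.
- door (a joint): White upright side door, 180 wide, 12 thick, from 9 to 65 above the table. 0 shut, grows as the free edge swings away, at most 1.75; starts 1.35 to 1.65. Hinge at polisher x +120, y -190; shut, it runs towards -x along the side. Takes up to 0.32 N m, most near 0.9; let go above 0.55 it springs open, below 0.15 a catch pulls it shut. Black grip 22 deep on the outer face, 163 from the hinge.
- door_hinge (a point): Top of the door at its hinge end, mid thickness, 65 above the table; the hinge line is 6 from here, on the inner face.
- door_edge (a point): Top of the door at its free end, mid thickness, 180 from door_hinge; moves with the door.
- lid: Steel lid, 0.45 kg, right way up. Origin: centre of underside; z up; x along ears and handle. Tapered plug 6 high (radius 74 to 81) that enters the drum; on it a disc of radius 94, 8 thick, with ears 30 wide reaching 112 from the centre at +x and -x; black handle bar 80 (x) by 16 (y), z 14 to 44. Seated: origin 99 above the table, disc on the deck, x along the polisher's x, either way round.
- stamp1: Brass hand stamp lying flat, T-shaped from above, 72 long, 18 thick, 0.22 kg: square shank 18 wide, then a head 34 wide. Origin: centre of the underside; x along the length (shank x -36 to +12, head +12 to +36), z up. Three to five stamps are present.
- stamp2: Brass hand stamp lying flat, T-shaped from above, 72 long, 18 thick, 0.22 kg: square shank 18 wide, then a head 34 wide. Origin: centre of the underside; x along the length (shank x -36 to +12, head +12 to +36), z up. Three to five stamps are present.
- stamp3: Brass hand stamp lying flat, T-shaped from above, 72 long, 18 thick, 0.22 kg: square shank 18 wide, then a head 34 wide. Origin: centre of the underside; x along the length (shank x -36 to +12, head +12 to +36), z up. Three to five stamps are present.
- stamp4: Brass hand stamp lying flat, T-shaped from above, 72 long, 18 thick, 0.22 kg: square shank 18 wide, then a head 34 wide. Origin: centre of the underside; x along the length (shank x -36 to +12, head +12 to +36), z up. Three to five stamps are present.
- stamp5: Brass hand stamp lying flat, T-shaped from above, 72 long, 18 thick, 0.22 kg: square shank 18 wide, then a head 34 wide. Origin: centre of the underside; x along the length (shank x -36 to +12, head +12 to +36), z up. Three to five stamps are present.
- bottle: Bystander: white plastic bottle, 60 diameter, 110 high. Origin: centre of the underside.
- die_board: Bystander: plywood cutting-die board, 100 x 100 x 18, lying flat. Origin: centre of the underside.
There are look-alikes about, which are no part of the job. Leave any black look-alike of the stamp4 alone. Leave any turquoise look-alike of the stamp2 alone.

How it is judged:
By the outcome, as a careful person would: the job done as asked, in the order asked, and still so for the second after the job is handed in, with the robot touching nothing.
Of stamp1, stamp2, stamp3, stamp4, stamp5 only 3 to 5 are there at a start; the rules pass over those that are not, and their reading is None.
At some moment in a run one of stamp1, stamp2, stamp3, stamp4, stamp5 may be knocked a few centimetres aside while the robot is not near it.
Once in a run the grip may slacken for a moment while it holds something.
It also fails if it takes over 210 s, if anything falls off the work surface, if the arm or the gripper's body presses on something with over 40 N, if the wrist force passes 120 N, or if a joint passes its speed limit or range.

## Working session

There is one attempt and no reset: what is moved stays moved. The work goes in short steps, Python scripts to look and compute and a tool call to move; the robot and the scene stay as the last step left them, time stands still between calls to the robot, and variables do not carry over. Pictures are saved under pics/ and viewed, at most 14 in all, crops included, and the job is handed in when it is done.

Besides the shell and the picture viewer there is one more tool, called after "Call:" in YAML: its name, and indented under it one key for each argument. move_arm: Moves the arm, as the interface text tells. Its arguments: {"type":"object","properties":{"plan":{"type":"array","items":{"type":"array"}},"squeeze":{"type":"number"}},"required":["plan"]}

```bash
mkdir -p pics; cat > h.py <<'E'
from workcell import env
import numpy as np, cv2
from scipy.spatial.transform import Rotation as R
def cam(f):
    o=np.array(f["orientation"],float)
    M=o if o.shape==(3,3) else (R.from_euler('xyz',o,degrees=True).as_matrix() if o.size==3 else None)
    return M,np.array(f["position"],float),200/np.tan(np.radians(f["fovy"])/2)
def w(f,p,z=None):
    "pixel to world, at plane height z, or by depth"
    M,t,F=cam(f); d=M@np.array([(p[0]-f["cx"])/F,(p[1]-f["cy"])/F,1.])
    if z is None: return t+d*f["z_map"][int(round(p[1])),int(round(p[0]))]
    return t+d*(z-t[2])/d[2]
def px(f,P):
    M,t,F=cam(f); c=M.T@(np.array(P,float)-t); return np.array([f["cx"]+F*c[0]/c[2],f["cy"]+F*c[1]/c[2]])
def cloud(f):
    M,t,F=cam(f); v,u=np.mgrid[:400,:640]; z=f["z_map"]
    return t+np.stack([(u-f["cx"])/F*z,(v-f["cy"])/F*z,z],-1)@M.T
def save(f,n): cv2.imwrite("pics/"+n,cv2.cvtColor(f["frame"],cv2.COLOR_RGB2BGR))
E
python3 - <<'E'
from h import *
for n in("top","scene"):
    f=env.grab_frame(n); save(f,n+"0.png"); print(n,f["position"],f["orientation"],f["fovy"],f["cx"],f["cy"])
    for l in("stamp1","lid","bottle","die_board","drum_mouth","ring_wing_a","door_hinge","door_edge","polisher"):
        for r in env.landmark_of(f,l)[:8]: print(l,np.round(r["point"]),round(r["score"],2),w(f,r["point"]).round())
print(env.state())
E
```

```text
top [ 363.72423637  -61.88423642 1027.59120268] [-169.85152083    0.46111129  -89.87551458] 54.61391833148116 322.5421975083452 195.51267459675543
stamp1 [415. 198.] 0.85 [ 539. -298.   16.]
stamp1 [459. 154.] 0.83 [ 658. -421.   15.]
stamp1 [442. 194.] 0.81 [ 554. -377.   -4.]
stamp1 [427. 174.] 0.8 [ 602. -333.   16.]
stamp1 [418. 239.] 0.79 [ 430. -301.   18.]
stamp1 [460. 245.] 0.64 [ 415. -410.   15.]
stamp1 [489. 184.] 0.6 [ 576. -496.   16.]
stamp1 [431. 280.] 0.59 [ 325. -331.   16.]
lid [348. 239.] 0.81 [ 428. -118.   35.]
lid [300. 115.] 0.51 [768.   9.  18.]
lid [210. 213.] 0.32 [499. 243.  16.]
bottle [398. 131.] 0.69 [ 703. -246.   77.]
die_board [301. 114.] 0.58 [775.   8.  16.]
die_board [444. 197.] 0.23 [ 539. -372.   20.]
drum_mouth [198. 210.] 0.78 [504. 274.  17.]
ring_wing_a [161. 153.] 0.8 [628. 335. 129.]
ring_wing_a [230. 260.] 0.59 [374. 157. 132.]
door_hinge [283. 164.] 0.88 [612.  46.  84.]
door_hinge [348. 240.] 0.24 [ 427. -119.   22.]
door_edge [352. 183.] 0.67 [ 568. -130.   64.]
door_edge [415. 238.] 0.57 [ 432. -292.   18.]
polisher [213. 213.] 0.7 [49
[... 893 characters left out ...]
.] 0.83 [502. 241.  17.]
{'time_s': 1.0, 'qpos': array([-7.68347896e+01,  1.83097463e+01,  8.96376543e+01,  8.93340195e-05,
        7.20429112e+01, -1.14727243e+00]), 'qvel': array([ 0.04531652,  0.0282256 , -0.05896887, -0.01642769,  0.00873688,
       -0.12754284]), 'effort': array([-8.09538942e-04, -4.12361562e+01, -2.32234740e+01,  7.25214207e-02,
        3.76922975e-02,  1.11989769e-05]), 'ee_pos': array([ 142.14104147, -557.1868777 ,  214.00667377]), 'ee_rot': array([1.79990312e+02, 1.09012522e-04, 1.43124553e+01]), 'force': array([ 0.39727193, -0.39739849, -0.06835718]), 'torque': array([ 0.00286237,  0.01234771, -0.04017752]), 'gripper_force': 0.0, 'gripper_width': 91.46566800211534}
```

View pics/top0.png

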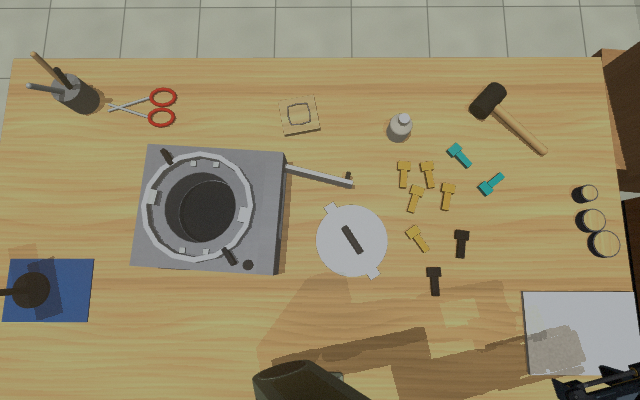

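```bash
python3 - <<'E'
from h import *
im=cv2.imread("pics/top0.png"); c=im[130:310,395:515]; cv2.imwrite("pics/crop0.png",cv2.resize(c,None,fx=3.3,fy=3.3,interpolation=cv2.INTER_CUBIC)[:600])
E
```

```text
(no output)
```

View pics/crop0.png

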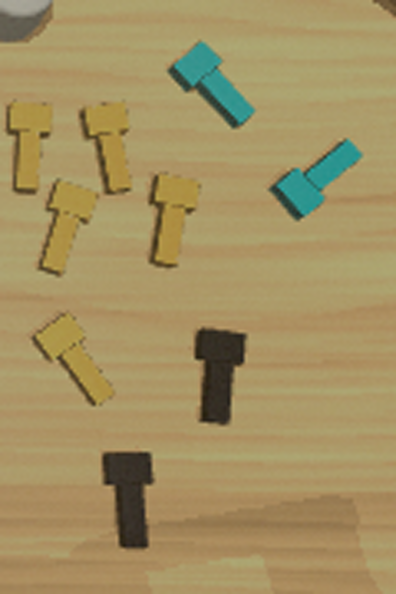

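The five brass T's sit at top-view pixels (404,174), (427,174), (415,198), (447,196) and (417,238). They fit the description. The crop confirms that the black ones at (461,243) and (433,280) and the turquoise ones at (459,154) and (490,184) are look-alikes, which I'll leave alone. Next I'll measure poses.

```bash
cat >> h.py <<'E'
def brass(f,zlo=11,zhi=30):
    "brass stamps on the table: origin xy, yaw of length (towards head), n"
    P=cloud(f); hsv=cv2.cvtColor(f["frame"],cv2.COLOR_RGB2HSV)
    m=(hsv[...,1]>135)&(hsv[...,0]>14)&(hsv[...,0]<32)&(P[...,2]>zlo)&(P[...,2]<zhi)&(P[...,1]<0)
    n,L,S,C=cv2.connectedComponentsWithStats(m.astype(np.uint8),connectivity=4); out=[]
    for i in range(1,n):
        if S[i,4]<60: continue
        q=P[L==i][:,:2]; c=q.mean(0); d=q-c; e,V=np.linalg.eigh(d.T@d); a=V[:,1]
        s=d@a; t=d@V[:,0]
        if abs(t[s>0]).max()<abs(t[s<0]).max(): a=-a
        s=d@a; mid=c+a*(s.max()+s.min())/2
        out.append((C[i].round(),(c-5.5*a).round(1),mid.round(1),np.degrees(np.arctan2(a[1],a[0])).round(1),round(s.max()-s.min(),1),S[i,4]))
    return out
E
python3 - <<'E'
from h import *
f=env.grab_frame("top")
for b in brass(f): print(*b)
g=env.grab_frame("scene")
for b in brass(g): print("scene",*b)
for n,h in(("top",f),("scene",g)):
    P=cloud(h); Z=P[...,2]
    m=(abs(Z-105)<6)&(P[...,1]>-20)
    q=P[m][:,:2].astype(np.float32); r=cv2.minAreaRect(q); print(n,"deck",r,len(q))
    # ring: top z~128
    m=(abs(Z-128)<4)&(P[...,1]>0)&(P[...,0]<720); q=P[m][:,:2]; A=np.c_[2*q,np.ones(len(q))]; s=np.linalg.lstsq(A,(q**2).sum(1),rcond=None)[0]; print("ring",s[:2],np.sqrt(s[2]+s[:2]@s[:2]),len(q))
    for l,z in(("drum_mouth",105),("ring_wing_a",133),("door_hinge",65),("door_edge",65),("lid",0)):
        for r in env.landmark_of(h,l)[:2]: print(l,w(h,r["point"],z).round(1),round(r["score"],2))
    # lid disc and handle
    m=(abs(Z-14)<6)&(np.hypot(P[...,0]-428,P[...,1]+118)<125); q=P[m][:,:2]; d=np.hypot(*(q-[428,-118]).T)
    hsv=cv2.cvtColor(h["frame"],cv2.COLOR_RGB2HSV)
    m2=m&(hsv[...,1]<60); q=P[m2][:,:2]; (c,rad)=cv2.minEnclosingCircle(q.astype(np.float32)); print("lid circ",c,rad,q.mean(0))
    m3=(abs(Z-44)<6)&(np.hypot(P[...,0]-428,P[...,1]+118)<80); q=P[m3][:,:2].astype(np.float32); print("handle",cv2.minAreaRect(q),len(q))
E
```

```text
[403. 172.] [ 603.1 -268.9] [ 603.5 -268.9] -4.3 71.6 225
[428. 173.] [ 601.7 -335.9] [ 602.9 -335.8] 8.2 72.5 231
[447. 195.] [ 541.9 -380.8] [ 543. -381.] -11.9 71.7 243
[415. 197.] [ 535.8 -295. ] [ 536.3 -295.2] -19.3 71.9 238
[417. 237.] [ 430.  -301.3] [ 430.  -301.2] 34.3 70.8 242
scene [243. 176.] [ 433.5 -297.2] [ 430.4 -299.4] 34.3 76.5 170
scene [240. 207.] [ 539.4 -291.3] [ 539.  -291.2] -18.7 72.1 206
scene [209. 210.] [ 545.3 -377. ] [ 544.5 -376.9] -12.0 72.6 214
scene [249. 228.] [ 606.9 -264.9] [ 606.  -264.8] -4.6 69.7 217
scene [224. 229.] [ 606.2 -331.4] [ 604.3 -331.7] 8.9 70.6 215
top deck ((469.92718505859375, 312.7872009277344), (802.42431640625, 540.3967895507812), 75.01116180419922) 10928
ring [454.26174099 221.57585031] 140.54225499552885 2061
drum_mouth [497.8 238.2 105. ] 0.76
ring_wing_a [378.  155.4 133. ] 0.65
ring_wing_a [620.8 326.9 133. ] 0.58
door_hinge [623.8  47.9  65. ] 0.6
lid [ 428.9 -117.8    0. ] 0.68
lid circ (428.9768981933594, -129.2034454345703) 112.04584503173828 [ 426.75653021 -128.47591915]
handle ((428.162109375, -128.2917938232422), (78.72745513916016, 15.983097076416016), 32.71369171142578) 200
scene deck ((472.7083435058594, 311.30804443359375), (802.1183471679688, 548.0070190429688), 74.6663589477539) 6973
ring [405.28910467 248.07843523] 177.8557267431575 1571
drum_mouth [500.  248.3 105. ] 0.83
drum_mouth [ 598.7 -273.2  105. ] 0.63
ring_wing_a [612.4 331.1 133. ] 0.75
ring_wing_a [372.6 163.3 133. ] 0.75
door_hinge [614.9  60.2  65. ] 0.64
door_edge [ 570.5 -111.4   65. ] 0.87
lid [ 440.6 -113.6    0. ] 0.95
lid circ (428.5821533203125, -125.58412170410156) 113.91889953613281 [ 434.91913714 -124.41158226]
handle ((429.78033447265625, -125.26112365722656), (78.85098266601562, 16.276092529296875), 33.03721618652344) 131
```

Call:
move_arm:
  plan:
    - [[3.5, 3.2, -1], 2.5, 0.4]
    - [[3.5, 3.2, -1], 2.5, 0.4]
    - [[3.5, 3.2, -1], 2.5, 0.4]
    - [[3.5, 3.2, -1], 2.5, 0.4]
    - [[3.6, 3.2, -1], 2.5, 0.4]
  squeeze: 30

```text
time_s: 2.1
ee_pos: [319.2, -395.9, 163.8]
ee_rot: [180.0, -0.0, 26.9]
force: [-0.2, -1.6, -0.7]
gripper_width: 55.7
gripper_force: 0.0
```

Call:
move_arm:
  plan:
    - [[3.6, 3.2, -2], 2.5, 0.4]
    - [[3.6, 3.2, -2], 2.5, 0.4]
    - [[3.6, 3.0, -2], 2.5, 0.4]
    - [[0, 0, -2], 0, 0.4]
    - [[0, 0, -1], 0, 0.4]

```text
time_s: 2.6
ee_pos: [422.7, -304.8, 74.4]
ee_rot: [-179.9, 0.1, 34.5]
force: [-1.0, 0.0, -0.6]
gripper_width: 54.9
gripper_force: 0.0
```

```bash
python3 - <<'E'
from h import *
s=env.state(); print(s["ee_pos"],s["ee_rot"],s["qpos"],s["gripper_width"])
for n in("top","scene"):
    f=env.grab_frame(n); 
    for b in brass(f): print(n,*b)
    print(px(f,s["ee_pos"])); save(f,n+"1.png")
E
```

```text
[ 422.65164518 -304.77944885   74.43659915] [-1.79863121e+02  5.69506786e-02  3.44779693e+01] [-3.70535772e+01  2.11652734e+01  1.07847867e+02 -1.36866211e-02
  5.11347309e+01  1.84771235e+01] 54.87571996221544
top [403. 172.] [ 603.3 -268.8] [ 603.5 -268.8] -4.4 71.4 223
top [428. 172.] [ 602.3 -335.8] [ 602.7 -335.7] 8.6 70.6 234
top [447. 193.] [ 546.7 -380.7] [ 544.  -379.9] -16.3 74.0 208
top [415. 197.] [ 536.  -294.8] [ 536.6 -295.1] -19.8 71.8 234
top [412. 230.] [ 451.  -281.9] [ 452.9 -286. ] -64.8 34.0 81
[425.132923   240.57400409]
scene [243. 176.] [ 433.4 -297.3] [ 431.2 -298.8] 34.6 73.1 178
scene [240. 207.] [ 539.  -291.2] [ 537.9 -290.9] -19.0 72.5 209
scene [209. 211.] [ 546.3 -377.3] [ 545. -377.] -11.6 72.1 215
scene [249. 229.] [ 607.2 -265.1] [ 606. -265.] -4.0 70.9 217
scene [224. 229.] [ 606.7 -331.2] [ 604.8 -331.6] 9.3 73.5 216
[235.55615663 160.43472327]
```

View pics/scene1.png

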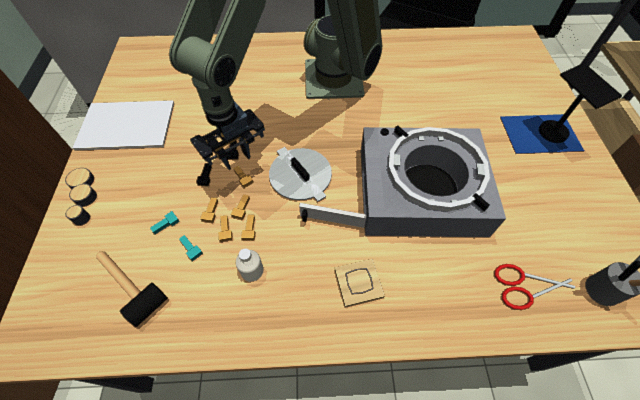

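The scene view shows the open gripper above stamp E at (240,176), with the drum empty at (440,175) and all five brass stamps in place. I'll descend and grip.

Call:
move_arm:
  plan:
    - [[0.3, 0, -4], 0, 0.4]
    - [[0, 0, -2.6], 0, 0.4]
    - [[0, 0, -0.5], 0, 0.4]
    - [[0, 0, 0], 0, 1]
    - [[0, 0, 0], 0, 1]

```text
time_s: 3.2
ee_pos: [426.3, -307.7, 6.6]
ee_rot: [179.8, -0.1, 34.2]
force: [-0.7, -0.1, -0.4]
gripper_width: 41.7
gripper_force: 0.0
```

Call:
move_arm:
  plan:
    - [[0, 0, 0], 0, 1]
    - [[0, 0, 0], 0, 1]
    - [[0, 0, 2], 0, 1]
    - [[0, 0, 3], 0, 1]
    - [[0, 0, 4], 0, 1]

```text
time_s: 3.7
ee_pos: [424.6, -305.7, 95.3]
ee_rot: [-179.8, 0.1, 34.3]
force: [0.5, -0.6, 0.0]
gripper_width: 1.8
gripper_force: 0.0
```

```bash
python3 - <<'E'
from h import *
s=env.state(); print(s["ee_pos"],s["gripper_width"])
for n in("top","scene"):
    f=env.grab_frame(n); 
    for b in brass(f): print(n,*b)
save(f,"s2.png"); im=cv2.imread("pics/s2.png")[110:230,170:330]; cv2.imwrite("pics/s2c.png",cv2.resize(im,None,fx=4,fy=4))
E
```

```text
[ 424.60883132 -305.65022687   95.346528  ] 1.822029928146344
top [403. 172.] [ 602.8 -268.7] [ 603.7 -268.8] -4.1 72.0 229
top [428. 172.] [ 602.1 -335.3] [ 603.  -335.2] 8.7 71.4 240
top [447. 194.] [ 544.5 -380.7] [ 543.1 -380.4] -14.4 71.8 228
top [415. 197.] [ 536.1 -295.1] [ 536.7 -295.3] -19.6 71.7 238
top [412. 231.] [ 447.9 -282.3] [ 451.1 -286.9] -54.8 32.8 101
scene [243. 176.] [ 433.5 -297.4] [ 432.  -298.5] 34.6 73.7 179
scene [240. 207.] [ 539.2 -291.6] [ 538.  -291.2] -18.5 71.6 210
scene [209. 211.] [ 545.7 -377. ] [ 544.1 -376.7] -11.1 74.1 211
scene [249. 229.] [ 607. -265.] [ 605.9 -264.9] -4.7 71.8 219
scene [224. 229.] [ 606.8 -331.4] [ 604.3 -331.8] 9.1 71.9 218
```

View pics/s2c.png

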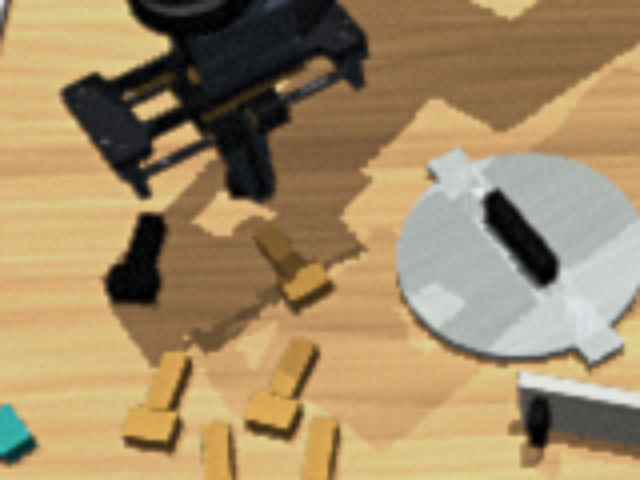

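The gripper lifted before the fingers closed, and the crop shows the stamp untouched at (290,265). I'll retry with more closing time.

Call:
move_arm:
  plan:
    - [[0, 0, -2], 0, 0.4]
    - [[0.2, 0.2, -3], 0, 0.4]
    - [[0, 0, -3], 0, 0.4]
    - [[0, 0, -1.1], 0, 0.4]
    - [[0, 0, 0], 0, 0.5]

```text
time_s: 4.3
ee_pos: [426.4, -303.5, 2.7]
ee_rot: [-179.8, 0.1, 34.3]
force: [-0.6, -0.3, 0.2]
gripper_width: 37.5
gripper_force: 0.0
```

Call:
move_arm:
  plan:
    - [[0, 0, 0], 0, 1]
    - [[0, 0, 0], 0, 1]
    - [[0, 0, 0], 0, 1]
    - [[0, 0, 0], 0, 1]
    - [[0, 0, 0], 0, 1]

```text
time_s: 4.8
ee_pos: [427.6, -304.4, 4.9]
ee_rot: [180.0, -0.0, 34.3]
force: [-1.8, 2.4, 6.3]
gripper_width: 17.7
gripper_force: 30.0
```

Call:
move_arm:
  plan:
    - [[0, 0, 2], 0, 1]
    - [[0, 0, 4], 0, 1]
    - [[0, 1, 4], 0, 1]
    - [[0, 3, 3], 0, 1]
    - [[0.5, 4.5, 2], 0, 1]

```text
time_s: 5.3
ee_pos: [433.4, -220.4, 156.3]
ee_rot: [179.7, -0.1, 34.1]
force: [0.8, 1.0, -2.4]
gripper_width: 17.6
gripper_force: 30.0
```

Call:
move_arm:
  plan:
    - [[0.7, 4.5, 2], 0, 1]
    - [[0.7, 4.5, 0], 0, 1]
    - [[0.7, 4.5, 0], 0, 1]
    - [[0.7, 4.5, 0], 0, 1]
    - [[0.7, 4.5, 0], 0, 1]

```text
time_s: 5.8
ee_pos: [467.3, 7.4, 173.9]
ee_rot: [180.0, -0.0, 34.3]
force: [1.6, 0.4, -2.9]
gripper_width: 17.9
gripper_force: 30.0
```

Call:
move_arm:
  plan:
    - [[0.7, 4.5, 0], 0, 1]
    - [[0.7, 4.5, 0], 0, 1]
    - [[0.7, 4.5, 0], 0, 1]
    - [[0.7, 4.5, 0], 0, 1]
    - [[0.7, 4.5, 0], 0, 1]

```text
time_s: 6.3
ee_pos: [502.3, 232.4, 173.6]
ee_rot: [180.0, 0.0, 34.3]
force: [0.7, 0.0, -2.3]
gripper_width: 18.0
gripper_force: 30.0
```

Call:
move_arm:
  plan:
    - [[0, 0.5, -4], 0, 1]
    - [[0, 0, -4], 0, 1]
    - [[0, 0, -2.3], 0, 1]
    - [[0, 0, 0], 0, 1]
    - [[0, 0, 0], 0, 0.4]

```text
time_s: 6.8
ee_pos: [503.1, 235.8, 71.5]
ee_rot: [180.0, -0.1, 34.3]
force: [0.2, -0.1, 0.9]
gripper_width: 22.8
gripper_force: 0.0
```

Call:
move_arm:
  plan:
    - [[0, 0, 0], 0, 0.4]
    - [[0, 0, 0], 0, 0.4]
    - [[0, 0, 3], 0, 0.4]
    - [[0, 0, 4], 0, 0.4]
    - [[0.2, -1, 3.3], -4.4, 0.4]

```text
time_s: 7.3
ee_pos: [505.3, 226.5, 177.4]
ee_rot: [180.0, -0.2, 29.9]
force: [1.0, -0.1, 0.3]
gripper_width: 54.6
gripper_force: 0.0
```

Call:
move_arm:
  plan:
    - [[0.2, -4.4, 0], -4.4, 0.4]
    - [[0.2, -4.4, 0], -4.4, 0.4]
    - [[0.2, -4.4, 0], -4.4, 0.4]
    - [[0.3, -4.4, 0], -4.4, 0.4]
    - [[0.3, -4.4, 0], -4.4, 0.4]

```text
time_s: 7.8
ee_pos: [517.0, 3.8, 175.8]
ee_rot: [180.0, -0.2, 7.7]
force: [0.7, 0.5, -0.9]
gripper_width: 54.8
gripper_force: 0.0
```

Call:
move_arm:
  plan:
    - [[0.3, -4.4, 0], -4.4, 0.4]
    - [[0.3, -4.4, 0], -4.4, 0.4]
    - [[0.3, -4.4, 0], -4.4, 0.4]
    - [[0.3, -4.4, 0], -4.4, 0.4]
    - [[0.3, -4.4, -2], -4.4, 0.4]

```text
time_s: 8.3
ee_pos: [533.9, -217.4, 158.1]
ee_rot: [179.9, -0.6, -14.3]
force: [0.6, 0.7, 0.4]
gripper_width: 54.5
gripper_force: 0.0
```

```bash
cat > look.py <<'E'
from h import *
import sys
s=env.state(); print(s["ee_pos"].round(1),s["ee_rot"].round(1),s["qpos"].round(1),s["gripper_width"].round(1),s["time_s"])
R_=[]
for n in("top","scene"):
    f=env.grab_frame(n); save(f,n+"L.png")
    for b in brass(f): print(n,*b)
    P=cloud(f); hsv=cv2.cvtColor(f["frame"],cv2.COLOR_RGB2HSV)
    m=(hsv[...,1]>120)&(hsv[...,0]>14)&(hsv[...,0]<32)&(np.hypot(P[...,0]-500,P[...,1]-243)<90); print("brass in drum px",m.sum(),P[m].mean(0).round() if m.any() else "")
E
python3 look.py; python3 - <<'E'
from h import *
for n in("top","scene"):
    f=env.grab_frame(n);P=cloud(f);Z=P[...,2]
    base=(P[...,0]>300)&(P[...,0]<680)&(P[...,1]>0)&(P[...,1]<430)
    m=base&(abs(Z-105)<5); k=cv2.morphologyEx(m.astype(np.uint8),cv2.MORPH_OPEN,np.ones((2,2)))
    q=P[k>0][:,:2].astype(np.float32); print(n,"deck",cv2.minAreaRect(q),len(q))
    m=base&(abs(Z-128)<3); q=P[m][:,:2]
    from scipy.optimize import least_squares
    r=least_squares(lambda p:np.hypot(*(q-p).T)-124,[500,243],loss='soft_l1',f_scale=5).x; print("ring c",r,len(q))
    m=(Z<40)&(np.hypot(P[...,0]-500,P[...,1]-243)<100); 
    m=(Z>133-4)&(Z<133+6)&base&(np.hypot(P[...,0]-r[0],P[...,1]-r[1])>134); q=P[m][:,:2]; a=np.degrees(np.arctan2(*(q-r)[:,::-1].T)); print("wings",a[a>0].mean().round(1),a[a<0].mean().round(1),len(a))
E
```

```text
top deck ((497.92694091796875, 198.82272338867188), (328.73004150390625, 512.6837158203125), 1.8084717988967896) 10592
ring c [501.53670538 242.50979755] 1811
wings 33.9 -145.9 128
scene deck ((681.395751953125, 215.04507446289062), (426.7345886230469, 898.3302612304688), 78.00349426269531) 6588
ring c [503.43338855 245.5761138 ] 1344
wings 33.8 -145.8 107Traceback (most recent call last):
  File "look.py", line 3, in <module>
    s=env.state(); print(s["ee_pos"].round(1),s["ee_rot"].round(1),s["qpos"].round(1),s["gripper_width"].round(1),s["time_s"])
                                                                                      ^^^^^^^^^^^^^^^^^^^^^^^^
AttributeError: 'float' object has no attribute 'round'
```

```bash
sed -i 's/s\["gripper_width"\].round(1)/round(s["gripper_width"],1)/' look.py; python3 look.py; python3 - <<'E'
from h import *
from scipy.optimize import minimize
for n in("top","scene"):
    f=env.grab_frame(n);P=cloud(f);Z=P[...,2]
    m=((Z>100)&(Z<110)&(P[...,0]>300)&(P[...,0]<700)&(P[...,1]>20)&(P[...,1]<430)).astype(np.uint8)
    m=cv2.morphologyEx(m,cv2.MORPH_OPEN,np.ones((3,3)))
    k,L,S,_=cv2.connectedComponentsWithStats(m); q=P[m>0][:,:2]
    def cost(p):
        c,s=np.cos(p[2]),np.sin(p[2]); d=q-p[:2]; u=d@[c,s]; v=d@[-s,c]+20
        out=np.maximum(abs(u)-150,0)+np.maximum(abs(v)-170,0); return np.minimum(out,15).mean()-0
    # percentile-edge estimate of yaw: minimise area of trimmed bbox
    best=None
    for a in np.radians(np.arange(-14,8,.25)):
        c,s=np.cos(a),np.sin(a); u=q@[c,s]; v=q@[-s,c]
        U=np.percentile(u,[.7,99.3]); V=np.percentile(v,[.7,99.3]); A=np.ptp(U)*np.ptp(V)
        if best is None or A<best[0]: best=(A,np.degrees(a),np.ptp(U),np.ptp(V),np.array([[c,-s],[s,c]])@[U.mean(),V.mean()+20])
    print(n,best,len(q))
    for l,z in(("door_hinge",65),("door_edge",65)):
        for r in env.landmark_of(f,l)[:1]: print(l,w(f,r["point"],z).round(1),round(r["score"],2))
E
```

```text
[ 531.  -219.1  153.3] [179.9  -0.  -14.4] [-23.5  20.8  95.1  -0.1  64.1  81. ] 54.9 8.4
brass in drum px 235 [512. 240.  32.]
scene [240. 207.] [ 538.9 -291.6] [ 537.9 -291.3] -19.1 73.3 215
scene [209. 211.] [ 545.9 -376.9] [ 545.2 -376.8] -11.3 70.7 216
scene [224. 229.] [ 606.1 -331.3] [ 604.3 -331.6] 9.3 72.7 218
scene [249. 228.] [ 606.1 -265.1] [ 605.5 -265. ] -3.9 71.7 215
brass in drum px 242 [508. 244.  30.]
top (np.float64(100328.26481082503), np.float64(-3.7499999999999996), np.float64(297.2513961905934), np.float64(337.5199110805722), array([501.87313859, 242.72487824])) 10477
door_hinge [617.2  45.7  65. ] 0.58
door_edge [ 572.  -126.5   65. ] 0.7
scene (np.float64(100581.47305784564), np.float64(-3.7499999999999996), np.float64(297.99368774105034), np.float64(337.52887123316725), array([503.21581629, 245.74558112])) 6498
door_hinge [614.7  55.5  65. ] 0.7
door_edge [ 583.2 -124.1   65. ] 0.83
```

Call:
move_arm:
  plan:
    - [[0, -3.5, -4], -2.3, 0.5]
    - [[0.1, -3.7, -4], -2.3, 0.5]
    - [[0, 0, -4], 0, 0.5]
    - [[0, 0, -2.6], 0, 0.5]
    - [[0, 0, -0.4], 0, 0.5]

```text
time_s: 9.3
ee_pos: [530.3, -279.5, 6.5]
ee_rot: [-179.9, 0.4, -18.6]
force: [-0.0, 0.5, 0.4]
gripper_width: 45.7
gripper_force: 0.0
```

Call:
move_arm:
  plan:
    - [[0, 0, 0], 0, 0.5]
    - [[0, 0, 0], 0, 1]
    - [[0, 0, 0], 0, 1]
    - [[0, 0, 0], 0, 1]
    - [[0, 0, 0], 0, 1]

```text
time_s: 9.8
ee_pos: [533.3, -282.4, 11.3]
ee_rot: [179.9, -0.2, -18.7]
force: [-1.8, -4.3, 5.4]
gripper_width: 17.5
gripper_force: 30.0
```

Call:
move_arm:
  plan:
    - [[0, 0, 0], 0, 0.7]
    - [[0, 0, -0.4], 0, 0.7]
    - [[0, 0, -0.4], 0, 0.7]
    - [[0, 0, 0], 0, 1]
    - [[0, 0, 0], 0, 1]

```text
time_s: 10.3
ee_pos: [532.0, -280.9, 0.9]
ee_rot: [-180.0, 0.1, -18.7]
force: [1.0, 1.0, -3.8]
gripper_width: 18.3
gripper_force: 30.0
```

Call:
move_arm:
  plan:
    - [[0, 0, 0], 0, 1]
    - [[0, 0, 0], 0, 1]
    - [[0, 0, 2], 0, 1]
    - [[0, 0, 4.5], 0, 1]
    - [[0, 1, 4.5], 0, 1]

```text
time_s: 10.8
ee_pos: [531.7, -271.6, 111.8]
ee_rot: [180.0, 0.1, -18.7]
force: [0.3, -0.3, -1.9]
gripper_width: 17.8
gripper_force: 30.0
```

Call:
move_arm:
  plan:
    - [[-0.4, 4, 2.5], 2, 1]
    - [[-0.4, 4.3, 2.2], 2, 1]
    - [[-0.4, 4.4, 1.3], 2, 1]
    - [[-0.4, 4.7, 0], 2, 1]
    - [[-0.4, 4.7, 0], 2, 1]

```text
time_s: 11.3
ee_pos: [512.0, -48.6, 172.2]
ee_rot: [-180.0, -0.1, -8.6]
force: [-0.0, 0.0, -2.1]
gripper_width: 17.9
gripper_force: 30.0
```

Call:
move_arm:
  plan:
    - [[-0.4, 4.7, 0], 2, 1]
    - [[-0.4, 4.7, 0], 2, 1]
    - [[-0.4, 4.7, 0], 2, 1]
    - [[-0.4, 4.7, 0], 2, 1]
    - [[-0.4, 4.7, 0], 2, 1]

```text
time_s: 11.8
ee_pos: [491.6, 186.6, 171.6]
ee_rot: [180.0, 0.0, 1.4]
force: [0.7, 0.1, -2.8]
gripper_width: 17.8
gripper_force: 30.0
```

Call:
move_arm:
  plan:
    - [[-0.2, 4.2, -2.5], 0, 1]
    - [[0, 0, -4], 0, 1]
    - [[0, 0, -4], 0, 1]
    - [[0, 0, 0], 0, 0.4]
    - [[0, 0, 0], 0, 0.4]

```text
time_s: 12.3
ee_pos: [490.9, 226.9, 67.3]
ee_rot: [-180.0, -0.0, 1.3]
force: [-0.4, 0.5, 1.1]
gripper_width: 30.8
gripper_force: 0.0
```

Call:
move_arm:
  plan:
    - [[0, 0, 0], 0, 0.4]
    - [[0, 0, 3], 0, 0.4]
    - [[0, 0, 4], 0, 0.4]
    - [[0, 0, 3.5], 0, 0.4]
    - [[0.9, -4.5, 0], 0, 0.4]

```text
time_s: 12.8
ee_pos: [503.8, 186.0, 180.0]
ee_rot: [-179.6, -0.9, 1.6]
force: [1.3, -1.7, -0.6]
gripper_width: 54.8
gripper_force: 0.0
```

Call:
move_arm:
  plan:
    - [[1.0, -4.5, 0], -0.6, 0.5]
    - [[1.0, -4.5, 0], -0.6, 0.5]
    - [[1.0, -4.5, 0], -0.6, 0.5]
    - [[1.0, -4.5, 0], -0.6, 0.5]
    - [[1.0, -4.5, 0], -0.6, 0.5]

```text
time_s: 13.3
ee_pos: [550.7, -45.6, 174.9]
ee_rot: [180.0, -0.3, -1.8]
force: [0.6, -0.0, 0.2]
gripper_width: 45.5
gripper_force: 0.0
```

Call:
move_arm:
  plan:
    - [[1.0, -4.5, 0], -0.6, 0.5]
    - [[0.9, -4.5, 0], -0.6, 0.5]
    - [[0.9, -4.5, 0], -0.6, 0.5]
    - [[0.9, -4.5, 0], -0.6, 0.5]
    - [[0.8, -4.0, -2], -0.4, 0.5]

```text
time_s: 13.8
ee_pos: [597.2, -267.4, 157.7]
ee_rot: [179.7, -0.7, -4.6]
force: [1.2, 0.0, 0.9]
gripper_width: 45.6
gripper_force: 0.0
```

```bash
python3 look.py
```

```text
[ 597.2 -267.4  157.7] [179.7  -0.7  -4.6] [-25.1  27.2  83.9  -0.   68.2  69.5] 45.6 13.8
brass in drum px 366 [505. 231.  45.]
scene [209. 211.] [ 546.1 -377.3] [ 545.4 -377.2] -10.9 72.4 207
scene [248. 229.] [ 607.3 -265.4] [ 606.2 -265.3] -4.6 72.3 224
scene [224. 229.] [ 606.2 -331.9] [ 605.  -332.1] 9.6 73.4 225
brass in drum px 346 [503. 236.  43.]
```

Call:
move_arm:
  plan:
    - [[0.1, 0.1, -4], 0, 0.5]
    - [[0, 0, -4], 0, 0.5]
    - [[0, 0, -4], 0, 0.5]
    - [[0, 0, -2], 0, 0.5]
    - [[0, 0, 0], 0, 0.5]

```text
time_s: 14.4
ee_pos: [594.0, -261.1, 10.6]
ee_rot: [-179.9, 0.2, -4.5]
force: [-0.6, 0.0, 0.1]
gripper_width: 45.7
gripper_force: 0.0
```

Call:
move_arm:
  plan:
    - [[0, 0, 0], 0, 0.5]

```text
time_s: 14.5
ee_pos: [596.7, -262.4, 14.0]
ee_rot: [179.9, -0.2, -4.5]
force: [0.2, 0.6, 0.8]
gripper_width: 45.6
gripper_force: 0.0
```

Call:
move_arm:
  plan:
    - [[0.2, -0.4, -1.1], 0, 0.5]
    - [[0, 0, 0], 0, 1]
    - [[0, 0, 0], 0, 1]
    - [[0, 0, 0], 0, 1]
    - [[0, 0, 0], 0, 1]

```text
time_s: 15.0
ee_pos: [597.7, -266.6, 1.2]
ee_rot: [180.0, -0.0, -4.5]
force: [-0.7, -0.6, 0.9]
gripper_width: 17.5
gripper_force: 30.0
```

Call:
move_arm:
  plan:
    - [[0, 0, 0], 0, 1]
    - [[0, 0, 0], 0, 1]
    - [[0, 0, 2], 0, 1]
    - [[0, 0, 4.5], 0, 1]
    - [[0, 1, 4.5], 0, 1]

```text
time_s: 15.5
ee_pos: [596.3, -256.4, 110.1]
ee_rot: [-179.9, 0.2, -4.6]
force: [1.2, -0.8, -2.0]
gripper_width: 17.7
gripper_force: 30.0
```

Call:
move_arm:
  plan:
    - [[-0.7, 4, 2.5], 0, 1]
    - [[-0.7, 4.3, 2.2], 0, 1]
    - [[-0.7, 4.4, 1.3], 0, 1]
    - [[-0.7, 4.8, 0], 0, 1]
    - [[-0.7, 4.8, 0], 0, 1]

```text
time_s: 16.0
ee_pos: [561.5, -31.4, 170.8]
ee_rot: [-180.0, 0.0, -4.5]
force: [0.7, -0.2, -2.5]
gripper_width: 17.8
gripper_force: 30.0
```

Call:
move_arm:
  plan:
    - [[-0.7, 4.8, 0], 0, 1]
    - [[-0.7, 4.8, 0], 0, 1]
    - [[-0.7, 4.8, 0], 0, 1]
    - [[-0.7, 4.8, 0], 0, 1]
    - [[-0.7, 4.8, 0], 0, 1]

```text
time_s: 16.5
ee_pos: [526.1, 208.6, 170.1]
ee_rot: [180.0, 0.1, -4.5]
force: [0.7, -0.0, -2.1]
gripper_width: 17.9
gripper_force: 30.0
```

Call:
move_arm:
  plan:
    - [[-0.7, 4.8, 0], 0, 1]
    - [[0, 0.7, -4], 0, 1]
    - [[0, 0, -4], 0, 1]
    - [[0, 0, -1.5], 0, 1]
    - [[0, 0, 0], 0, 0.4]

```text
time_s: 17.0
ee_pos: [517.9, 261.1, 72.5]
ee_rot: [179.8, 0.4, -4.5]
force: [-0.1, -0.2, 0.2]
gripper_width: 23.2
gripper_force: 0.0
```

Call:
move_arm:
  plan:
    - [[0, 0, 0], 0, 0.4]
    - [[0, 0, 0], 0, 0.4]
    - [[0, 0, 4], 0, 0.4]
    - [[0, 0, 3], 0, 0.4]
    - [[0, 0, 3], 0, 0.4]

```text
time_s: 17.5
ee_pos: [521.1, 261.9, 178.9]
ee_rot: [-179.9, -0.2, -4.5]
force: [1.3, -0.3, -1.0]
gripper_width: 54.8
gripper_force: 0.0
```

Call:
move_arm:
  plan:
    - [[0.6, -4.6, 0], 1, 0.5]
    - [[0.6, -4.6, 0], 1, 0.5]
    - [[0.6, -4.6, 0], 1, 0.5]
    - [[0.6, -4.6, 0], 1, 0.5]
    - [[0.6, -4.6, 0], 1, 0.5]

```text
time_s: 18.0
ee_pos: [551.1, 29.9, 177.8]
ee_rot: [-180.0, -0.2, 0.5]
force: [0.7, 0.4, 0.3]
gripper_width: 45.5
gripper_force: 0.0
```

Call:
move_arm:
  plan:
    - [[0.6, -4.6, 0], 1, 0.5]
    - [[0.6, -4.6, 0], 1, 0.5]
    - [[0.6, -4.6, 0], 1, 0.5]
    - [[0.6, -4.6, 0], 1, 0.5]
    - [[0.6, -4.6, 0], 1, 0.5]

```text
time_s: 18.5
ee_pos: [581.0, -200.6, 177.9]
ee_rot: [179.9, -0.2, 5.5]
force: [1.8, 0.7, -0.3]
gripper_width: 45.9
gripper_force: 0.0
```

Call:
move_arm:
  plan:
    - [[0.6, -4.5, -1], 1, 0.5]
    - [[0.6, -4.5, -1], 1, 0.5]
    - [[0.6, -4.5, -1], 1.3, 0.5]
    - [[0, 0, -2], 0, 0.5]
    - [[0, 0, 0], 0, 0.5]

```text
time_s: 19.0
ee_pos: [597.0, -334.2, 124.1]
ee_rot: [-179.9, 0.1, 8.7]
force: [-0.5, 0.3, 0.1]
gripper_width: 45.4
gripper_force: 0.0
```

```bash
python3 look.py
```

```text
[ 597.  -334.2  124.1] [-1.799e+02  1.000e-01  8.700e+00] [-30.2  31.6  81.1   0.   67.5  51.1] 45.4 19.0
brass in drum px 536 [512. 240.  49.]
scene [209. 210.] [ 545.4 -376.8] [ 544.7 -376.7] -11.7 73.6 210
scene [224. 229.] [ 606.3 -331.8] [ 604.1 -332.2] 9.2 73.1 225
brass in drum px 484 [507. 244.  46.]
```

Call:
move_arm:
  plan:
    - [[0.2, 0, -4], 0, 0.5]
    - [[0, 0, -4], 0, 0.5]
    - [[0, 0, -3], 0, 0.5]
    - [[0, 0, -1.1], 0, 0.5]
    - [[0, 0, 0], 0, 0.5]

```text
time_s: 19.6
ee_pos: [600.5, -332.3, 4.8]
ee_rot: [-180.0, 0.0, 8.9]
force: [0.4, 0.1, -0.0]
gripper_width: 45.5
gripper_force: 0.0
```

Call:
move_arm:
  plan:
    - [[0, 0, 0], 0, 0.9]
    - [[0, 0, 0], 0, 1]
    - [[0, 0, 0], 0, 1]
    - [[0, 0, 0], 0, 1]
    - [[0, 0, 0], 0, 1]

```text
time_s: 20.1
ee_pos: [602.3, -334.1, 7.3]
ee_rot: [179.8, -0.3, 8.8]
force: [0.1, 0.4, 7.2]
gripper_width: 32.4
gripper_force: 30.0
```

Call:
move_arm:
  plan:
    - [[0, 0, 0], 0, 0.5]
    - [[0, 0, 0], 0, 0.5]
    - [[0, 0, 3], 0, 0.5]
    - [[0, 0, 4], 0, 0.5]
    - [[0, 0, 0], 0, 0.5]

```text
time_s: 20.6
ee_pos: [603.4, -335.1, 80.5]
ee_rot: [179.6, -0.5, 8.8]
force: [0.4, -0.4, 1.6]
gripper_width: 45.7
gripper_force: 0.0
```

```bash
python3 look.py; python3 -c "
import cv2
im=cv2.imread('pics/sceneL.png')[170:270,160:310];cv2.imwrite('pics/c3.png',cv2.resize(im,None,fx=4,fy=4))"
```

```text
[ 603.4 -335.1   80.5] [179.6  -0.5   8.8] [-30.   33.8  83.9  -0.   61.7  51.2] 45.7 20.6
brass in drum px 536 [512. 240.  49.]
scene [225. 229.] [ 605.5 -330.8] [ 604.8 -330.9] 8.7 72.7 222
brass in drum px 482 [506. 244.  46.]
```

View pics/c3.png

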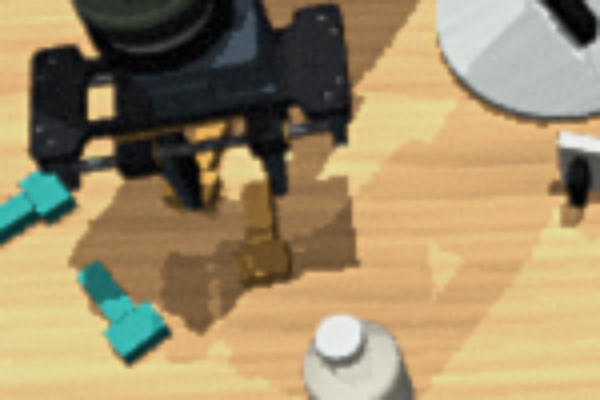

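The crop shows stamp B at (262,235), with the gripper too far forward: the pads caught its head. I'll move the grasp back along the shank.

Call:
move_arm:
  plan:
    - [[-1, 0, -3.5], 0, 0.5]
    - [[0, 0, -3], 0, 0.5]
    - [[0, 0, -0.6], 0, 0.5]
    - [[0, 0, 0], 0, 0.5]
    - [[0, 0, 0], 0, 0.8]

```text
time_s: 21.2
ee_pos: [589.8, -332.9, 2.7]
ee_rot: [-179.9, 0.1, 8.8]
force: [0.2, 0.0, -0.3]
gripper_width: 40.2
gripper_force: 0.0
```

Call:
move_arm:
  plan:
    - [[0, 0, 0], 0, 1]
    - [[0, 0, 0], 0, 1]
    - [[0, 0, 0], 0, 1]
    - [[0, 0, 0], 0, 1]
    - [[0, 0, 0], 0, 1]

```text
time_s: 21.7
ee_pos: [590.5, -333.4, 3.7]
ee_rot: [180.0, -0.0, 8.8]
force: [0.1, -1.3, -0.9]
gripper_width: 17.6
gripper_force: 30.0
```

Call:
move_arm:
  plan:
    - [[0, 0, 2], 0, 1]
    - [[0, 0, 4.5], 0, 1]
    - [[-0.5, 2, 4], 0, 1]
    - [[-0.8, 4, 2.5], 0, 1]
    - [[-0.8, 4.3, 2.2], 0, 1]

```text
time_s: 22.2
ee_pos: [569.1, -229.7, 157.1]
ee_rot: [180.0, -0.1, 8.7]
force: [0.7, 0.5, -2.1]
gripper_width: 18.1
gripper_force: 30.0
```

Call:
move_arm:
  plan:
    - [[-0.7, 4.5, 1.8], 0, 1]
    - [[-0.8, 4.8, 0], 0, 1]
    - [[-0.8, 4.8, 0], 0, 1]
    - [[-0.8, 4.8, 0], 0, 1]
    - [[-0.8, 4.8, 0], 0, 1]

```text
time_s: 22.7
ee_pos: [529.2, 8.7, 173.5]
ee_rot: [-180.0, 0.0, 8.8]
force: [0.6, 0.1, -0.7]
gripper_width: 17.8
gripper_force: 30.0
```

Call:
move_arm:
  plan:
    - [[-0.8, 4.8, 0], 0, 1]
    - [[-0.8, 4.8, 0], 0, 1]
    - [[-0.8, 4.8, 0], 0, 1]
    - [[-0.8, 4.8, 0], 0, 1]
    - [[-0.8, 4.8, 0], 0, 1]

```text
time_s: 23.2
ee_pos: [489.1, 248.5, 173.5]
ee_rot: [180.0, 0.1, 8.8]
force: [1.1, 0.1, -2.1]
gripper_width: 18.1
gripper_force: 30.0
```

Next comes the release, then the return to stamp C, measured at about (543,-379) with yaw -11.5.

Call:
move_arm:
  plan:
    - [[0, 1, -4], 0, 1]
    - [[0, 0, -4], 0, 1]
    - [[0, 0, -1.5], 0, 1]
    - [[0, 0, 0], 0, 1]
    - [[0, 0, 0], 0, 0.4]

```text
time_s: 23.7
ee_pos: [490.8, 257.0, 79.2]
ee_rot: [-180.0, -0.0, 8.8]
force: [0.2, -0.7, 0.6]
gripper_width: 23.2
gripper_force: 0.0
```

Call:
move_arm:
  plan:
    - [[0, 0, 0], 0, 0.4]
    - [[0, 0, 0], 0, 0.4]
    - [[0, 0, 4], 0, 0.4]
    - [[0, 0, 3], 0, 0.4]
    - [[0, 0, 3], 0, 0.4]

```text
time_s: 24.2
ee_pos: [490.9, 256.8, 181.3]
ee_rot: [-180.0, -0.1, 8.8]
force: [1.7, 0.4, -0.0]
gripper_width: 54.8
gripper_force: 0.0
```

Call:
move_arm:
  plan:
    - [[0.3, -4.6, 0], -1.5, 0.5]
    - [[0.3, -4.6, 0], -1.5, 0.5]
    - [[0.3, -4.6, 0], -1.5, 0.5]
    - [[0.3, -4.6, 0], -1.5, 0.5]
    - [[0.3, -4.6, 0], -1.5, 0.5]

```text
time_s: 24.7
ee_pos: [505.8, 24.9, 180.1]
ee_rot: [180.0, -0.2, 1.3]
force: [0.1, -0.0, 0.4]
gripper_width: 45.8
gripper_force: 0.0
```

Call:
move_arm:
  plan:
    - [[0.3, -4.6, 0], -1.5, 0.5]
    - [[0.3, -4.6, 0], -1.5, 0.5]
    - [[0.3, -4.6, 0], -1.5, 0.5]
    - [[0.3, -4.6, 0], -1.5, 0.5]
    - [[0.3, -4.6, 0], -1.5, 0.5]

```text
time_s: 25.2
ee_pos: [520.6, -205.5, 180.2]
ee_rot: [180.0, -0.2, -6.3]
force: [0.7, 0.1, 0.1]
gripper_width: 45.5
gripper_force: 0.0
```

Call:
move_arm:
  plan:
    - [[0.3, -4.5, 0], -1.5, 0.5]
    - [[0.3, -4.5, 0], -1.5, 0.5]
    - [[0.3, -4.5, -1], -1.5, 0.5]
    - [[0.3, -4, -2], -0.6, 0.5]
    - [[0, 0, 0], 0, 0.5]

```text
time_s: 25.7
ee_pos: [531.1, -382.7, 146.6]
ee_rot: [179.9, 0.1, -11.6]
force: [0.4, 1.0, -0.9]
gripper_width: 45.3
gripper_force: 0.0
```

```bash
python3 look.py
```

```text
[ 531.1 -382.7  146.6] [ 1.799e+02  1.000e-01 -1.160e+01] [-36.7  28.   84.1  -0.1  67.9  64.9] 45.3 25.7
top [446. 201.] [ 535.2 -379.3] [ 529.8 -378.1] 168.1 45.1 126
brass in drum px 749 [504. 259.  42.]
scene [209. 211.] [ 545.9 -377.2] [ 544.5 -376.9] -12.3 72.8 220
brass in drum px 737 [502. 264.  40.]
```

Call:
move_arm:
  plan:
    - [[0.2, 0.3, -4.5], 0, 0.5]
    - [[0, 0, -4.5], 0, 0.5]
    - [[0, 0, -4], 0, 0.5]
    - [[0, 0, -1.2], 0, 0.5]
    - [[0, 0, 0], 0, 0.5]

```text
time_s: 26.3
ee_pos: [534.2, -373.8, 6.3]
ee_rot: [-179.9, 0.1, -11.2]
force: [0.4, 0.6, 1.0]
gripper_width: 45.6
gripper_force: 0.0
```

Call:
move_arm:
  plan:
    - [[0, 0, 0], 0, 0.9]
    - [[0, 0, 0], 0, 1]
    - [[0, 0, 0], 0, 1]
    - [[0, 0, 0], 0, 1]
    - [[0, 0, 0], 0, 1]

```text
time_s: 26.8
ee_pos: [535.4, -376.7, 8.7]
ee_rot: [179.9, -0.2, -11.3]
force: [-1.6, -2.2, 6.8]
gripper_width: 17.8
gripper_force: 30.0
```

Call:
move_arm:
  plan:
    - [[0, 0, 2], 0, 1]
    - [[0, 0, 4.5], 0, 1]
    - [[0, 2, 4], 0, 1]
    - [[0, 4, 2.5], 0, 1]
    - [[-0.3, 4.3, 2.2], 0, 1]

```text
time_s: 27.3
ee_pos: [531.5, -271.6, 160.1]
ee_rot: [-180.0, -0.1, -11.4]
force: [1.1, 0.5, -2.4]
gripper_width: 18.0
gripper_force: 30.0
```

Call:
move_arm:
  plan:
    - [[-0.3, 4.5, 1.5], 1, 1]
    - [[-0.3, 4.8, 0], 1, 1]
    - [[-0.3, 4.8, 0], 1, 1]
    - [[-0.3, 4.8, 0], 1, 1]
    - [[-0.3, 4.8, 0], 1, 1]

```text
time_s: 27.8
ee_pos: [515.3, -33.2, 173.5]
ee_rot: [-180.0, 0.1, -6.3]
force: [1.3, 0.3, -1.4]
gripper_width: 17.5
gripper_force: 30.0
```

Call:
move_arm:
  plan:
    - [[-0.3, 4.8, 0], 1, 1]
    - [[-0.3, 4.8, 0], 1, 1]
    - [[-0.3, 4.8, 0], 1, 1]
    - [[-0.3, 4.8, 0], 1, 1]
    - [[-0.3, 4.8, 0], 1, 1]

```text
time_s: 28.3
ee_pos: [500.2, 206.6, 173.4]
ee_rot: [180.0, 0.1, -1.3]
force: [1.0, -0.1, -2.4]
gripper_width: 17.6
gripper_force: 30.0
```

Call:
move_arm:
  plan:
    - [[-0.3, 3.0, -2], 0, 1]
    - [[0, 0, -4], 0, 1]
    - [[0, 0, -3], 0, 1]
    - [[0, 0, 0], 0, 1]
    - [[0, 0, 0], 0, 0.4]

```text
time_s: 28.8
ee_pos: [498.5, 234.8, 84.0]
ee_rot: [180.0, 0.0, -1.3]
force: [0.1, 1.0, -0.2]
gripper_width: 22.9
gripper_force: 0.0
```

Call:
move_arm:
  plan:
    - [[0, 0, 0], 0, 0.4]
    - [[0, 0, 0], 0, 0.4]
    - [[0, 0, 4], 0, 0.4]
    - [[0, 0, 3], 0, 0.4]
    - [[0, 0, 3], 0, 0.4]

```text
time_s: 29.3
ee_pos: [499.0, 234.8, 186.7]
ee_rot: [-179.9, -0.2, -1.3]
force: [-0.5, -1.2, -0.0]
gripper_width: 54.2
gripper_force: 0.0
```

Call:
move_arm:
  plan:
    - [[-0.9, -4.5, 0], 4.3, 0.3]
    - [[-0.9, -4.5, 0], 4.3, 0.3]
    - [[-0.9, -4.5, 0], 4.3, 0.3]
    - [[-0.9, -4.5, 0], 4.3, 0.3]
    - [[-0.9, -4.5, 0], 4.3, 0.3]

```text
time_s: 29.8
ee_pos: [453.4, 8.0, 185.4]
ee_rot: [179.9, -0.2, 20.4]
force: [0.7, -0.1, 0.2]
gripper_width: 63.8
gripper_force: 0.0
```

Call:
move_arm:
  plan:
    - [[-0.9, -4.5, 0], 4.3, 0.3]
    - [[-0.9, -4.5, 0], 4.3, 0.3]
    - [[-0.7, -4.6, 0], 4.2, 0.3]
    - [[0, 0, -3], 0, 0.3]
    - [[0, 0, 0], 0, 0.3]

```text
time_s: 30.3
ee_pos: [426.3, -127.1, 152.6]
ee_rot: [-179.8, 0.1, 32.8]
force: [-0.7, 0.3, 0.7]
gripper_width: 63.9
gripper_force: 0.0
```

```bash
python3 look.py; python3 - <<'E'
from h import *
for n in("top","scene"):
    f=env.grab_frame(n);P=cloud(f);Z=P[...,2]
    m=(np.hypot(P[...,0]-502,P[...,1]-244)<84)&(Z>5)&(Z<110); print(n,"drum max z",np.percentile(Z[m],[50,90,98,100]).round())
    m=(abs(Z-44)<6)&(np.hypot(P[...,0]-429,P[...,1]+127)<60); q=P[m][:,:2].astype(np.float32); print("handle",cv2.minAreaRect(q) if len(q)>5 else 0,len(q))
    if n=="top": save(f,"t4.png"); im=cv2.imread("pics/t4.png")[120:300,120:420]; cv2.imwrite("pics/t4c.png",cv2.resize(im,None,fx=2.6,fy=2.6))
E
```

```text
[ 426.3 -127.1  152.6] [-1.798e+02  1.000e-01  3.280e+01] [-18.1   9.8 111.    0.   59.4  39.1] 63.9 30.3
brass in drum px 831 [504. 256.  50.]
brass in drum px 791 [505. 260.  48.]
top drum max z [ 17.  67.  82. 105.]
handle 0 1
scene drum max z [ 38.  70.  97. 108.]
handle ((428.6912841796875, -126.09427642822266), (80.89002990722656, 16.181798934936523), 33.30619812011719) 131
```

View pics/t4c.png

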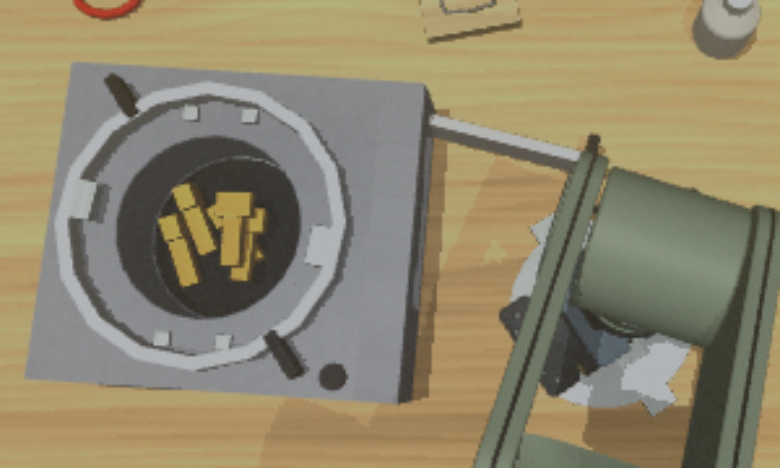

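The crop shows the brass stamps heaped in the drum at about (215,235), and the lid under the arm at the lower right. I'll pick up the lid.

Call:
move_arm:
  plan:
    - [[0.2, 0, -4], 0, 0.3]
    - [[0, 0, -4], 0, 0.3]
    - [[0, 0, -4], 0, 0.3]
    - [[0, 0, -1.2], 0, 0.3]
    - [[0, 0, 0], 0, 0.3]
  squeeze: 55

```text
time_s: 31.0
ee_pos: [430.1, -125.1, 20.8]
ee_rot: [-179.9, 0.1, 33.1]
force: [-0.4, -0.6, -0.2]
gripper_width: 63.9
gripper_force: 0.0
```

Call:
move_arm:
  plan:
    - [[0, 0, 0], 0, 0.5]
    - [[0, 0, 0], 0, 0.7]
    - [[0, 0, 0], 0, 1]
    - [[0, 0, 0], 0, 1]
    - [[0, 0, 0], 0, 1]

```text
time_s: 31.5
ee_pos: [430.7, -126.4, 22.2]
ee_rot: [179.9, -0.0, 33.0]
force: [-0.6, -0.4, 0.6]
gripper_width: 26.7
gripper_force: 0.0
```

Call:
move_arm:
  plan:
    - [[0, 0, -0.4], 0, 1]
    - [[0, 0, 0], 0, 1]
    - [[0, 0, 0], 0, 1]
    - [[0, 0, 0], 0, 1]

```text
time_s: 31.9
ee_pos: [430.3, -126.2, 17.4]
ee_rot: [-180.0, 0.0, 33.0]
force: [1.0, -0.1, -3.3]
gripper_width: 15.8
gripper_force: 55.0
```

Call:
move_arm:
  plan:
    - [[0, 0, 1], 0, 1]
    - [[0, 0, 3], 0, 1]
    - [[0, 0, 4], 0, 1]
    - [[0, 0, 0], 0, 1]

```text
time_s: 32.3
ee_pos: [433.7, -127.3, 102.2]
ee_rot: [179.5, -0.4, 33.0]
force: [1.7, -0.8, -5.0]
gripper_width: 15.9
gripper_force: 55.0
```

```bash
python3 - <<'E'
from h import *
s=env.state();print(s["ee_pos"],s["ee_rot"],s["force"],s["torque"])
f=env.grab_frame("scene");P=cloud(f);Z=P[...,2]
save(f,"s5.png"); im=cv2.imread("pics/s5.png")[100:240,230:430]; cv2.imwrite("pics/s5c.png",cv2.resize(im,None,fx=4,fy=4))
E
```

```text
[ 433.71586916 -127.34320629  102.17324596] [179.52960362  -0.36922483  33.02389256] [ 1.68531079 -0.76121308 -4.96400659] [-0.12074882 -0.18775847  0.01669923]
```

View pics/s5c.png

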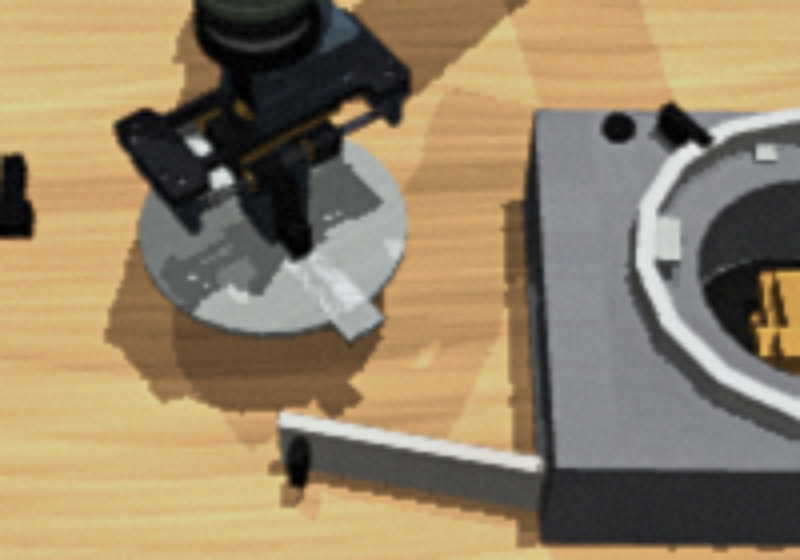

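The crop shows the lid held level by its handle, clear of the table. I'll carry it over the drum.

Call:
move_arm:
  plan:
    - [[0, 0, 4], 0, 1]
    - [[0.4, 2, 3.5], -4.1, 1]
    - [[0.8, 4, 0], -4.1, 1]
    - [[0.8, 4, 0], -4.1, 1]
    - [[0.8, 4, 0], -4.1, 1]

```text
time_s: 32.85
ee_pos: [456.9, 15.0, 171.1]
ee_rot: [-180.0, 0.2, 16.4]
force: [0.5, -1.0, -4.5]
gripper_width: 15.7
gripper_force: 55.0
```

Call:
move_arm:
  plan:
    - [[0.8, 4, 0], -4.1, 1]
    - [[0.8, 4, 0], -4.1, 1]
    - [[0.8, 4, 0], -4.1, 1]
    - [[0.8, 4, 0], -4.1, 1]
    - [[0.8, 4, 0], -4.1, 1]

```text
time_s: 33.35
ee_pos: [497.0, 214.8, 170.3]
ee_rot: [179.8, 0.3, -4.0]
force: [1.4, 0.0, -4.3]
gripper_width: 15.9
gripper_force: 55.0
```

Call:
move_arm:
  plan:
    - [[0.2, 3, 0], 0, 1]
    - [[0, 0, 0], 0, 1]
    - [[0, 0, 0], 0, 1]

```text
time_s: 33.65
ee_pos: [498.9, 243.5, 170.3]
ee_rot: [179.8, 0.3, -3.8]
force: [0.6, 0.4, -4.1]
gripper_width: 16.1
gripper_force: 55.0
```

```bash
cat > lid.py <<'E'
from h import *
from scipy.optimize import least_squares
s=env.state();T=s["ee_pos"];print(T,s["ee_rot"],s["force"])
zl=T[2]-17.4+14  # disc top
for n in("top","scene"):
    f=env.grab_frame(n);P=cloud(f);Z=P[...,2]; save(f,"lid_"+n+".png")
    hsv=cv2.cvtColor(f["frame"],cv2.COLOR_RGB2HSV)
    near=np.hypot(P[...,0]-T[0],P[...,1]-T[1])<120
    m=(near&(abs(Z-zl)<4)&(hsv[...,1]<70)).astype(np.uint8); q=P[m>0][:,:2]
    c,r=cv2.minEnclosingCircle(q.astype(np.float32)); 
    d=q-T[:2]; rr=np.hypot(*d.T); e=q[(rr>101)]; a=np.degrees(np.arctan2(*(e-T[:2])[:,::-1].T))
    print(n,"encl",np.round(c,1),round(r,1),"z",np.median(Z[m>0]).round(1),"n",len(q),"ears",[(a[k].mean().round(1),e[k].mean(0).round(1),k.sum()) for k in(abs(a)<40,abs(a)>140) if k.any()])
    # fit radius-94 disc: boundary points away from ears
    ang=np.degrees(np.arctan2(d[:,1],d[:,0])); bp=[]
    for b in range(-180,180,6):
        k=(abs(ang-b)<3)
        if k.sum()>5 and 18<abs(b+3.7)<162: 
            j=q[k][np.argmax(rr[k])]
            if np.hypot(*(j-T[:2]))>80: bp.append(j)
    bp=np.array(bp); c=least_squares(lambda p:np.hypot(*(bp-p).T)-93,T[:2],loss='soft_l1',f_scale=2).x; print("disc c",c.round(1),len(bp))
    q=P[(abs(Z-128)<3)&(P[...,0]>300)&(P[...,0]<680)&(P[...,1]>60)&(np.hypot(P[...,0]-502,P[...,1]-244)>112)][:,:2]
    r=least_squares(lambda p:np.hypot(*(q-p).T)-124,[502,244],loss='soft_l1',f_scale=5).x; print("ring c",r.round(1),len(q),"move",(r-c).round(1))
E
python3 lid.py
```

```text
[498.89356418 243.45191477 170.34762201] [179.81558302   0.25450777  -3.78980342] [ 0.63700356  0.43459331 -4.12871099]
top encl [496.5 241. ] 112.3 z 166.3 n 2673 ears [(np.float64(-4.5), array([603.5, 235.2]), np.int64(47)), (np.float64(41.6), array([391.7, 248. ]), np.int64(90))]
disc c [496.3 241.4] 28
ring c [502.  242.3] 1139 move [5.7 0.9]
scene encl [497.  243.3] 113.0 z 168.3 n 2449 ears [(np.float64(-3.9), array([605.4, 236.3]), np.int64(53)), (np.float64(93.4), array([390.3, 247.1]), np.int64(17))]
disc c [497.8 244.4] 39
ring c [503.3 245.5] 996 move [5.5 1.1]
```

Call:
move_arm:
  plan:
    - [[0.56, 0.1, 0], -0.4, 1]
    - [[0, 0, -1.5], 0, 1]
    - [[0, 0, -1], 0, 1]
    - [[0, 0, 0], 0, 1]
    - [[0, 0, 0], 0, 1]

```text
time_s: 34.25
ee_pos: [506.1, 244.4, 147.6]
ee_rot: [180.0, 0.0, -4.3]
force: [-0.0, 0.3, -4.1]
gripper_width: 15.4
gripper_force: 55.0
```

```bash
python3 lid.py
```

```text
[506.09013182 244.3771895  147.61172795] [ 1.79983200e+02  2.02003287e-02 -4.32645954e+00] [-0.01789552  0.33399295 -4.05756317]
top encl [503.7 243.1] 112.1 z 143.5 n 2478 ears [(np.float64(-5.5), array([610.6, 234.4]), np.int64(45)), (np.float64(67.0), array([398.7, 250.4]), np.int64(82))]
disc c [503.4 242.5] 28
ring c [501.8 242.3] 1109 move [-1.6 -0.2]
scene encl [505.3 244. ] 112.3 z 145.6 n 2368 ears [(np.float64(-3.3), array([612.3, 238.3]), np.int64(57)), (np.float64(51.2), array([398.9, 247.7]), np.int64(17))]
disc c [505.2 246.2] 39
ring c [503.8 245.4] 1016 move [-1.4 -0.8]
```

Call:
move_arm:
  plan:
    - [[-0.15, -0.05, 0], 0.2, 1]
    - [[0, 0, -1], 0, 1]
    - [[0, 0, -0.8], 0, 1]
    - [[0, 0, -0.5], 0, 1]
    - [[0, 0, -0.3], 0, 1]

```text
time_s: 34.85
ee_pos: [504.0, 244.1, 120.6]
ee_rot: [179.9, 0.1, -4.1]
force: [-0.6, 0.5, -5.4]
gripper_width: 15.9
gripper_force: 55.0
```

Call:
move_arm:
  plan:
    - [[0, 0, -0.2], 0, 1]
    - [[0, 0, -0.2], 0, 1]
    - [[0, 0, 0], 0, 1]
    - [[0, 0, 0], 0, 1]

```text
time_s: 35.25
ee_pos: [504.7, 244.3, 117.8]
ee_rot: [-180.0, -0.0, -4.1]
force: [-0.4, 1.0, -4.9]
gripper_width: 15.5
gripper_force: 55.0
```

Call:
move_arm:
  plan:
    - [[0, 0, -0.15], 0, 1]
    - [[0, 0, -0.1], 0, 1]
    - [[0, 0, 0], 0, 1]
    - [[0, 0, 0], 0, 1]

```text
time_s: 35.65
ee_pos: [504.9, 244.4, 116.4]
ee_rot: [-180.0, -0.1, -4.1]
force: [-1.3, -0.6, 5.2]
gripper_width: 15.4
gripper_force: 55.0
```

```bash
python3 lid.py
```

```text
[504.91092508 244.44796141 116.39789437] [-1.79960631e+02 -8.13624359e-02 -4.08544985e+00] [-1.32513214 -0.57303832  5.21655129]
top encl [504.1 242.6] 118.4 z 112.2 n 2412 ears [(np.float64(-1.3), array([610. , 242.3]), np.int64(138)), (np.float64(-2.9), array([396.3, 242.5]), np.int64(96))]
disc c [504.2 242.3] 28
ring c [501.6 242.2] 1070 move [-2.6 -0.1]
scene encl [500.5 247.1] 118.5 z 113.9 n 2280 ears [(np.float64(1.2), array([606.6, 246.7]), np.int64(35)), (np.float64(-32.6), array([400.8, 229.9]), np.int64(18))]
disc c [506.4 246.6] 39
ring c [503.5 245.3] 954 move [-2.9 -1.3]
```

Call:
move_arm:
  plan:
    - [[-0.12, -0.03, 0], 0, 1]
    - [[-0.13, -0.03, 0], 0, 1]
    - [[0, 0, 0], 0, 1]
    - [[0, 0, 0], 0, 0.7]
    - [[0, 0, 0], 0, 0.4]

```text
time_s: 36.25
ee_pos: [501.4, 243.5, 114.7]
ee_rot: [180.0, 0.1, -4.1]
force: [0.9, -0.2, -0.7]
gripper_width: 28.8
gripper_force: 0.0
```

Call:
move_arm:
  plan:
    - [[0, 0, 0], 0, 0.4]
    - [[0, 0, 1], 0, 0.4]
    - [[0, 0, 3], 0, 0.4]
    - [[0, 0, 4], 0, 0.4]
    - [[0, 0, 3], 0, 0.4]

```text
time_s: 36.75
ee_pos: [502.3, 243.9, 227.9]
ee_rot: [-179.9, -0.1, -4.1]
force: [1.2, 0.7, 1.3]
gripper_width: 54.6
gripper_force: 0.0
```

Call:
move_arm:
  plan:
    - [[-3, -4, 0], 0, 1]
    - [[-3, -4, 0], 0, 1]
    - [[-3, -4, 0], 0, 1]
    - [[0, -4, 0], 0, 1]
    - [[0, -4, 0], 0, 1]

```text
time_s: 37.25
ee_pos: [411.0, 42.5, 226.2]
ee_rot: [-180.0, -0.1, -4.0]
force: [1.1, 0.2, 0.1]
gripper_width: 18.1
gripper_force: 0.0
```

```bash
python3 - <<'E'
from h import *
s=env.state();print(s["ee_pos"],s["ee_rot"],s["qpos"])
from scipy.optimize import least_squares
for n in("top","scene"):
    f=env.grab_frame(n);P=cloud(f);Z=P[...,2]; save(f,"z_"+n+".png")
    base=(P[...,0]>300)&(P[...,0]<700)&(P[...,1]>30)&(P[...,1]<430)
    q=P[base&(abs(Z-128)<3)][:,:2]; r=least_squares(lambda p:np.hypot(*(q-p).T)-124,[502,244],loss='soft_l1',f_scale=5).x
    h=P[(abs(Z-143)<5)&(np.hypot(P[...,0]-502,P[...,1]-244)<60)][:,:2].astype(np.float32); print(n,"ring",r,"handle",cv2.minAreaRect(h),len(h))
    m=(np.hypot(P[...,0]-r[0],P[...,1]-r[1])<92)&(np.hypot(P[...,0]-r[0],P[...,1]-r[1])>50); A=np.c_[P[m][:,:2]-r,np.ones(m.sum())]
    k=abs(P[m][:,2]-113)<8; print("plane",np.linalg.lstsq(A[k],P[m][k,2],rcond=None)[0])
    m=(Z>129)&(Z<140)&base&(np.hypot(P[...,0]-r[0],P[...,1]-r[1])>134)&(np.hypot(P[...,0]-r[0],P[...,1]-r[1])<170); q=P[m][:,:2]; a=np.degrees(np.arctan2(*(q-r)[:,::-1].T)); print("wings",a[a>0].mean().round(1),a[a<0].mean().round(1),len(a))
im=cv2.imread("pics/z_scene.png")[110:250,340:520]; cv2.imwrite("pics/z_c.png",cv2.resize(im,None,fx=4,fy=4))
E
```

```text
[410.95588078  42.51283854 226.17674447] [-1.79987662e+02 -1.01943448e-01 -4.01677530e+00] [ 4.31321124e+00  2.95869568e+00  1.07516140e+02 -2.73579027e-03
  6.94225091e+01  9.83309348e+01]
top ring [501.71304418 241.79737811] handle ((533.9373168945312, 240.0601348876953), (12.292445182800293, 16.821134567260742), 1.5875658988952637) 41
plane [-1.01550208e-03  4.21597458e-04  1.12232712e+02]
wings 34.1 -146.4 90
scene ring [503.2470303  245.83248053] handle ((503.3270263671875, 245.6328887939453), (16.409244537353516, 79.49132537841797), 86.68093872070312) 165
plane [-1.42267872e-03  1.78728999e-03  1.14026011e+02]
wings 33.7 -145.6 108
```

View pics/z_c.png

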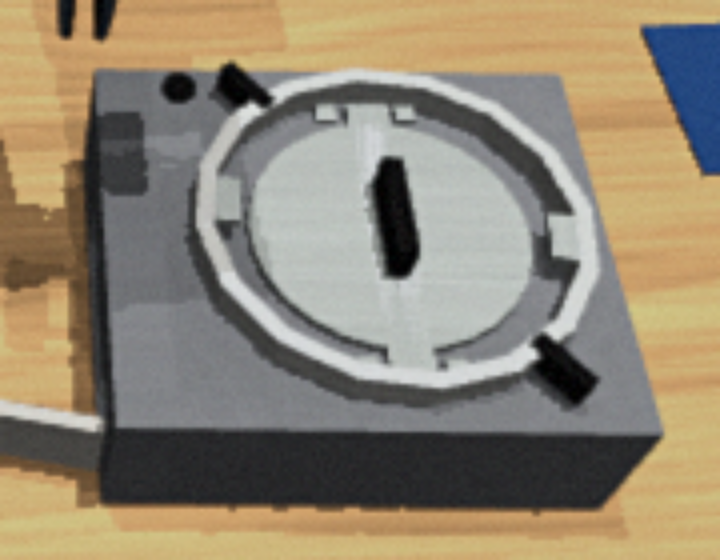

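The lid is seated: centre within 0.5 mm of the ring's, yaw -3.3°, level. The crop shows the wings at (243,85) and (565,370), a black knob at (178,87), and the ears between the cleats. Before pushing wing b I'll check the knob's clearance.

```bash
python3 - <<'E'
from h import *
f=env.grab_frame("scene");P=cloud(f);hsv=cv2.cvtColor(f["frame"],cv2.COLOR_RGB2HSV)
m=(hsv[...,2]<45)&(P[...,2]>102)&(P[...,2]<190)&(np.hypot(P[...,0]-385,P[...,1]-140)<75)
n,L,S,C=cv2.connectedComponentsWithStats(m.astype(np.uint8))
for i in range(1,n):
    q=P[L==i]
    if len(q)>8: print(C[i].round(),len(q),q.min(0).round(),q.max(0).round(),q.mean(0).round())
E
```

```text
[400. 132.] 83 [366. 150. 106.] [403. 180. 138.] [384. 163. 129.]
[384. 131.] 45 [352. 114. 107.] [375. 135. 115.] [366. 125. 111.]
```

Call:
move_arm:
  plan:
    - [[0, 0.6, -0.4], 8.5, 1]
    - [[0, 0.6, -0.4], 8.5, 1]
    - [[0, 0.6, -0.4], 8.5, 1]
    - [[0, 0.6, -0.4], 8.5, 1]
    - [[0, 0.6, -0.4], 8.5, 1]

```text
time_s: 37.9
ee_pos: [412.1, 75.2, 205.3]
ee_rot: [-180.0, -0.0, 38.8]
force: [-0.2, 0.5, -0.0]
gripper_width: 0.3
gripper_force: 0.0
```

Call:
move_arm:
  plan:
    - [[0, 0.6, -0.4], 8.5, 1]
    - [[0, 0.6, -0.4], 8.5, 1]
    - [[0, 0.6, -0.4], 8.5, 1]
    - [[0, 0.6, -0.4], 8.5, 1]
    - [[0, 0.6, -0.4], 8.5, 1]

```text
time_s: 38.4
ee_pos: [412.0, 105.3, 185.3]
ee_rot: [180.0, -0.0, 81.4]
force: [1.1, 0.3, 0.1]
gripper_width: 0.3
gripper_force: 0.0
```

Call:
move_arm:
  plan:
    - [[-0.1, 0.5, -0.2], 8.5, 1]
    - [[-0.1, 0.5, 0], 8.5, 1]
    - [[-0.1, 0.5, 0], 8.5, 1]
    - [[-0.1, 0.5, 0], 8.5, 1]
    - [[0, 0.5, 0], 8.5, 1]

```text
time_s: 38.9
ee_pos: [407.8, 130.2, 183.4]
ee_rot: [180.0, -0.0, 123.9]
force: [0.7, -0.4, -0.2]
gripper_width: 0.8
gripper_force: 0.0
```

Call:
move_arm:
  plan:
    - [[0, 0, 0], 8.5, 1]
    - [[0, 0, -2], 0, 1]
    - [[0, 0, 0], 0, 1]

```text
time_s: 39.2
ee_pos: [406.4, 129.5, 161.8]
ee_rot: [-179.8, -0.1, 132.0]
force: [-0.4, 0.7, 1.0]
gripper_width: 0.3
gripper_force: 0.0
```

Call:
move_arm:
  plan:
    - [[0, 0, -2], 0, 1]
    - [[0, 0, -1.5], 0, 1]
    - [[0, 0, -0.9], 0, 1]
    - [[0, 0, 0], 0, 1]

```text
time_s: 39.6
ee_pos: [407.4, 129.0, 118.7]
ee_rot: [-179.9, -0.1, 131.9]
force: [-0.0, -0.3, -0.2]
gripper_width: 0.2
gripper_force: 0.0
```

```bash
python3 - <<'E'
import numpy as np
p0=None
for k,phi in enumerate(np.arange(-130,-230.1,-5)):
    a=np.radians(phi);p=np.array([502.5,244.2])+150*np.array([np.cos(a),np.sin(a)])
    print(phi,p.round(1), (p-p0).round(1)/10 if p0 is not None else ""); p0=p
E
```

```text
-130.0 [406.1 129.3] 
-135.0 [396.4 138.1] [-0.96  0.88]
-140.0 [387.6 147.8] [-0.88  0.96]
-145.0 [379.6 158.2] [-0.8   1.04]
-150.0 [372.6 169.2] [-0.7  1.1]
-155.0 [366.6 180.8] [-0.6   1.16]
-160.0 [361.5 192.9] [-0.5   1.21]
-165.0 [357.6 205.4] [-0.39  1.25]
-170.0 [354.8 218.2] [-0.28  1.28]
-175.0 [353.1 231.1] [-0.17  1.3 ]
-180.0 [352.5 244.2] [-0.06  1.31]
-185.0 [353.1 257.3] [0.06 1.31]
-190.0 [354.8 270.2] [0.17 1.3 ]
-195.0 [357.6 283. ] [0.28 1.28]
-200.0 [361.5 295.5] [0.39 1.25]
-205.0 [366.6 307.6] [0.5  1.21]
-210.0 [372.6 319.2] [0.6  1.16]
-215.0 [379.6 330.2] [0.7 1.1]
-220.0 [387.6 340.6] [0.8  1.04]
-225.0 [396.4 350.3] [0.88 0.96]
-230.0 [406.1 359.1] [0.96 0.88]
```

Call:
move_arm:
  plan:
    - [[-1.0, 0.9, -0.2], -5, 1]
    - [[-0.9, 0.9, 0], -5, 1]
    - [[-0.8, 1.0, 0], -5, 1]
    - [[-0.7, 1.1, 0], -5, 1]
    - [[-0.6, 1.2, 0], -5, 1]

```text
time_s: 40.1
ee_pos: [368.5, 179.4, 118.1]
ee_rot: [179.9, 0.1, 106.8]
force: [2.1, -3.9, -1.0]
gripper_width: 0.2
gripper_force: 2.2
```

Call:
move_arm:
  plan:
    - [[-0.5, 1.2, 0], -5, 1]
    - [[-0.4, 1.2, 0], -5, 1]
    - [[-0.3, 1.3, 0], -5, 1]
    - [[-0.2, 1.3, 0], -5, 1]
    - [[-0.1, 1.3, 0], -5, 1]

```text
time_s: 40.6
ee_pos: [353.6, 242.3, 118.1]
ee_rot: [179.9, 0.1, 81.8]
force: [3.6, -5.2, -0.1]
gripper_width: 0.6
gripper_force: 2.2
```

Contact is good, so I'll carry on along the arc.

Call:
move_arm:
  plan:
    - [[0.0, 1.3, 0], -5, 1]
    - [[0.2, 1.3, 0], -5, 1]
    - [[0.3, 1.3, 0], -5, 1]
    - [[0.4, 1.2, 0], -5, 1]
    - [[0.5, 1.2, 0], -5, 1]

```text
time_s: 41.1
ee_pos: [366.7, 306.2, 118.1]
ee_rot: [-180.0, 0.0, 56.7]
force: [-0.9, -1.5, -0.6]
gripper_width: 0.7
gripper_force: 0.6
```

Call:
move_arm:
  plan:
    - [[0.6, 1.2, 0], -5, 1]
    - [[0.7, 1.1, 0], -5, 1]
    - [[0.7, 1.0, 0], -5, 1]
    - [[0.2, 0.2, 0], 0, 1]
    - [[0, 0, 0], 0, 1]

```text
time_s: 41.6
ee_pos: [387.2, 339.5, 117.8]
ee_rot: [-180.0, 0.3, 41.9]
force: [-5.3, -3.8, 3.7]
gripper_width: 0.6
gripper_force: 3.2
```

```bash
cat > ring.py <<'E'
from h import *
for n in("top","scene"):
    f=env.grab_frame(n);P=cloud(f);Z=P[...,2]; save(f,"r_"+n+".png"); r=np.array([501.7,242.3] if n=="top" else [503.3,245.6])
    hsv=cv2.cvtColor(f["frame"],cv2.COLOR_RGB2HSV)
    d=np.hypot(P[...,0]-r[0],P[...,1]-r[1]); m=(Z>129)&(Z<138)&(d>134)&(d<168)&(hsv[...,2]<90); q=P[m][:,:2]; a=np.degrees(np.arctan2(*(q-r)[:,::-1].T)); print(n,"wings",np.histogram(a,np.arange(-180,181,15))[0],"a-wing",a[(a<60)&(a>-80)].mean().round(1),"b",a[a>90].mean().round(1),"target -48.75 / 131.25")
print(env.state()["ee_pos"],env.state()["force"])
E
python3 ring.py
```

```text
top wings [ 0  0  0  0  0  0  0  0 62  0  0  0  0  0  0  0  0  0  0  0 11  7  0  0] a-wing -48.8 b 136.8 target -48.75 / 131.25
scene wings [ 0  0  0  0  0  0  0  0 56  0  0  0  0  0  0  0  0  0  0  0 34  0  0  0] a-wing -48.6 b 131.3 target -48.75 / 131.25
[387.18254338 339.45419617 117.84604028] [-4.36965211 -3.66998591  3.16435594]
```

The ring is locked: wing a is at -48.7° against a target of -48.75°. Next I'll work out the door waypoints.

```bash
python3 - <<'E'
import numpy as np
H=np.array([609.8,46.8]);p0=None
def P(d,off): 
    d=np.radians(d);return H+120*np.array([np.cos(d),np.sin(d)])+off*np.array([np.cos(d+np.pi/2),np.sin(d+np.pi/2)])
print("start",P(-102,55))
for d in np.arange(-102,-188,-5):
    p=P(d,28);print(d,p.round(1),((p-p0)/10).round(2) if p0 is not None else "");p0=p
E
```

```text
start [638.64871514 -82.01285508]
-102 [612.2 -76.4] 
-107 [601.5 -76.1] [-1.07  0.03]
-112 [590.8 -75. ] [-1.07  0.12]
-117 [580.3 -72.8] [-1.05  0.21]
-122 [570.  -69.8] [-1.03  0.3 ]
-127 [559.9 -65.9] [-1.    0.39]
-132 [550.3 -61.1] [-0.96  0.48]
-137 [541.1 -55.5] [-0.92  0.56]
-142 [532.5 -49.1] [-0.87  0.64]
-147 [524.4 -42. ] [-0.81  0.71]
-152 [517.  -34.3] [-0.74  0.78]
-157 [510.3 -25.9] [-0.67  0.84]
-162 [504.3 -16.9] [-0.6  0.9]
-167 [499.2  -7.5] [-0.52  0.94]
-172 [494.9   2.4] [-0.43  0.98]
-177 [491.4  12.6] [-0.34  1.02]
-182 [488.9  23. ] [-0.25  1.04]
-187 [487.3  33.6] [-0.16  1.06]
```

Call:
move_arm:
  plan:
    - [[-0.7, -1, 0], 0, 1]
    - [[-0.3, -0.5, 3], 0, 1]
    - [[0, 0, 4], 0, 1]
    - [[1.5, -2.5, 2], 8.5, 1]
    - [[2.4, -3.8, 0], 8.5, 1]

```text
time_s: 42.2
ee_pos: [417.9, 267.3, 211.6]
ee_rot: [179.8, -0.5, 58.8]
force: [0.9, -1.1, -0.1]
gripper_width: 0.4
gripper_force: 0.0
```

```bash
python3 ring.py
```

```text
top wings [ 0  0  0  0  0  0  0  0 57  0  0  0  0  0  0  0  0  0  0  0  0  0  0  0] a-wing -48.8 b nan target -48.75 / 131.25
scene wings [ 0  0  0  0  0  0  0  0 55  0  0  0  0  0  0  0  0  0  0  0 37  0  0  0] a-wing -48.5 b 131.4 target -48.75 / 131.25
[418.19196204 263.12349551 208.87162039] [-1.25753137  0.56662582  0.1807586 ]ring.py:5: RuntimeWarning: Mean of empty slice.
  d=np.hypot(P[...,0]-r[0],P[...,1]-r[1]); m=(Z>129)&(Z<138)&(d>134)&(d<168)&(hsv[...,2]<90); q=P[m][:,:2]; a=np.degrees(np.arctan2(*(q-r)[:,::-1].T)); print(n,"wings",np.histogram(a,np.arange(-180,181,15))[0],"a-wing",a[(a<60)&(a>-80)].mean().round(1),"b",a[a>90].mean().round(1),"target -48.75 / 131.25")
  ret = ret.dtype.type(ret / rcount)
```

The ring stays locked after release. Now to the outer side of the door.

Call:
move_arm:
  plan:
    - [[1.8, -2.7, 0], 8.4, 1]
    - [[1.8, -2.7, 0], 8.4, 1]
    - [[1.8, -2.7, 0], 8.4, 1]
    - [[1.8, -2.7, 0], 8.4, 1]
    - [[1.8, -2.7, 0], 8.4, 1]

```text
time_s: 42.8
ee_pos: [506.4, 130.2, 207.5]
ee_rot: [180.0, -0.0, 100.5]
force: [0.2, 0.2, 0.1]
gripper_width: 0.4
gripper_force: 0.0
```

Call:
move_arm:
  plan:
    - [[1.8, -2.7, 0], 8.4, 1]
    - [[1.8, -2.7, 0], 8.4, 1]
    - [[1.8, -2.7, 0], 8.4, 1]
    - [[1.8, -2.7, 0], 8.4, 1]
    - [[1.8, -2.7, 0], 8.4, 1]

```text
time_s: 43.3
ee_pos: [596.6, -4.7, 207.4]
ee_rot: [180.0, -0.0, 142.5]
force: [0.2, 0.7, -0.3]
gripper_width: 0.3
gripper_force: 0.0
```

Call:
move_arm:
  plan:
    - [[1.8, -2.7, 0], 8.4, 1]
    - [[1.7, -2.7, 0], 8.4, 1]
    - [[1.0, -2.0, 0], 8.4, 1]
    - [[0, 0, -3], 0, 1]
    - [[0, 0, 0], 0, 1]

```text
time_s: 43.8
ee_pos: [638.9, -77.9, 173.5]
ee_rot: [180.0, -0.4, 167.3]
force: [-0.6, 0.8, -0.1]
gripper_width: 0.5
gripper_force: 0.0
```

```bash
python3 - <<'E'
from h import *
s=env.state();print(s["ee_pos"],s["ee_rot"],s["qpos"])
H=np.array([609.8,46.8])
for n in("top","scene"):
    f=env.grab_frame(n);P=cloud(f);save(f,"d_"+n+".png")
    d=np.hypot(P[...,0]-H[0],P[...,1]-H[1]); hs=cv2.cvtColor(f["frame"],cv2.COLOR_RGB2HSV)
    m=(abs(P[...,2]-65)<4)&(d<195)&(P[...,1]<40)&(hs[...,2]>120)
    q=P[m][:,:2]; print(n,len(q),cv2.fitLine(q.astype(np.float32),cv2.DIST_HUBER,0,.01,.01).ravel() if len(q)>5 else "",q.min(0),q.max(0))
E
```

```text
[638.88724254 -77.85587474 173.53691637] [179.99991649  -0.44908368 167.30005826] [-7.99098382e+00  2.61839200e+01  8.32014652e+01  3.90645854e-02
  7.10621799e+01 -8.53038642e+01]Traceback (most recent call last):
  File "<stdin>", line 8, in <module>
    return umr_minimum(a, axis, None, out, keepdims, initial, where)
ValueError: zero-size array to reduction operation minimum which has no identity
```

```bash
cat > door.py <<'E'
from h import *
H=np.array([609.8,46.8])
f=env.grab_frame("scene");P=cloud(f);save(f,"d_scene.png")
d=np.hypot(P[...,0]-H[0],P[...,1]-H[1]); hs=cv2.cvtColor(f["frame"],cv2.COLOR_RGB2HSV)
m=(abs(P[...,2]-65)<6)&(d<195)&(P[...,1]<49)&(hs[...,1]<60)&(hs[...,2]>80)
q=P[m][:,:2]; print(len(q),cv2.fitLine(q.astype(np.float32),cv2.DIST_HUBER,0,.01,.01).ravel() if len(q)>5 else "",q.min(0) if len(q) else "",q.max(0) if len(q) else "")
if len(q)>5: 
    v=q[np.argmax(np.hypot(*(q-H).T))]-H; print("angle of far pt",np.degrees(np.arctan2(v[1],v[0])),np.hypot(*v))
im=cv2.imread("pics/d_scene.png")[150:290,230:430]; cv2.imwrite("pics/d_c.png",cv2.resize(im,None,fx=4,fy=4))
E
python3 door.py
```

```text
245 [ 2.4253188e-01  9.7014344e-01  5.9531512e+02 -3.6983253e+01] [ 566.3305125 -126.5939914] [620.04292016  45.29619022]
angle of far pt -101.4836781854637 176.93599186562577
```

View pics/d_c.png

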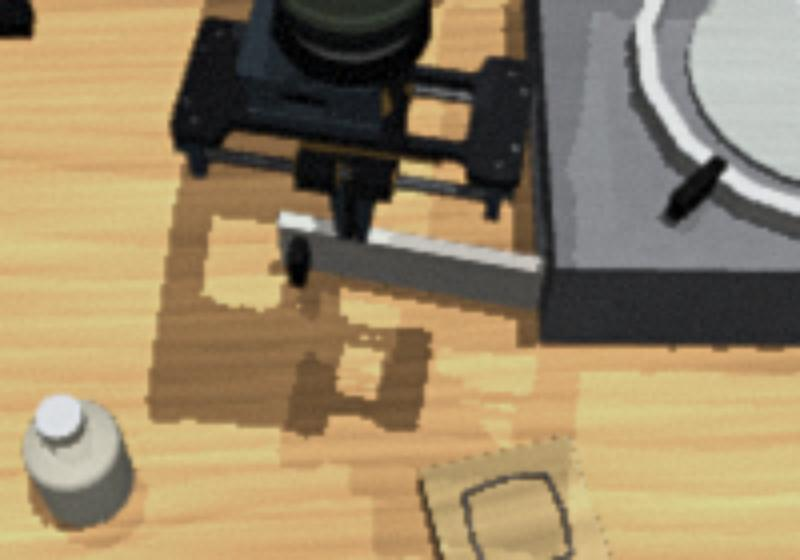

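The crop shows the door at (410,250) with its grip at (298,262), and the gripper above and on its outer side. I'll lower and push it along the arc.

Call:
move_arm:
  plan:
    - [[0, 0, -4.5], 0, 1]
    - [[0, 0, -4.5], 0, 1]
    - [[0, 0, -3.4], 0, 1]
    - [[0, 0, 0], 0, 1]
    - [[-1, 0, 0], 0, 1]

```text
time_s: 44.4
ee_pos: [633.1, -77.8, 54.9]
ee_rot: [180.0, 0.2, 167.5]
force: [0.3, 0.2, 0.8]
gripper_width: 0.6
gripper_force: 0.0
```

Call:
move_arm:
  plan:
    - [[-1.4, 0, 0], 0, 1]
    - [[-1.1, 0, 0], -5, 1]
    - [[-1.1, 0.1, 0], -5, 1]
    - [[-1.0, 0.2, 0], -5, 1]
    - [[-1.0, 0.3, 0], -5, 1]

```text
time_s: 44.9
ee_pos: [577.5, -73.3, 57.3]
ee_rot: [179.9, 0.5, 147.3]
force: [1.1, -3.4, -0.1]
gripper_width: 0.6
gripper_force: 1.4
```

Call:
move_arm:
  plan:
    - [[-1.0, 0.4, 0], -5, 1]
    - [[-1.0, 0.5, 0], -5, 1]
    - [[-0.9, 0.6, 0], -5, 1]
    - [[-0.9, 0.6, 0], -5, 1]
    - [[-0.8, 0.7, 0], -5, 1]

```text
time_s: 45.4
ee_pos: [530.9, -45.1, 57.1]
ee_rot: [179.7, 0.4, 122.3]
force: [0.5, -3.2, 0.9]
gripper_width: 0.4
gripper_force: 1.4
```

Call:
move_arm:
  plan:
    - [[-0.7, 0.8, -0.2], -5, 1]
    - [[-0.7, 0.8, -0.2], -5, 1]
    - [[-0.6, 0.9, -0.2], -5, 1]
    - [[-0.5, 0.9, 0], -5, 1]
    - [[-0.4, 1.0, 0], -5, 1]

```text
time_s: 45.9
ee_pos: [501.6, -0.1, 50.6]
ee_rot: [179.7, 0.1, 97.2]
force: [0.1, -1.3, 0.3]
gripper_width: 0.7
gripper_force: 0.3
```

Call:
move_arm:
  plan:
    - [[-0.3, 1.0, 0], -5, 1]
    - [[-0.2, 0.8, 0], -4, 1]
    - [[0, 0.4, 0], 0, 1]
    - [[0, 0, 0], 0, 1]

```text
time_s: 46.3
ee_pos: [496.5, 22.2, 49.4]
ee_rot: [179.7, -0.0, 88.6]
force: [-0.6, 0.1, 0.4]
gripper_width: 0.5
gripper_force: 0.0
```

```bash
python3 door.py; python3 -c "
from h import *
s=env.state();print(s['ee_pos'],s['ee_rot'],s['force'])"
```

```text
81 [ 9.9928755e-01 -3.7741438e-02  5.7581177e+02  4.4282940e+01] [536.25487326  38.29112757] [610.53995455  48.95641204]
angle of far pt -179.4397128542405 73.54864329109613
[496.29330965  21.90805106  48.88750594] [ 1.79790348e+02 -9.90214819e-04  8.85280375e+01] [0.73670463 0.04298614 0.85656849]
```

Call:
move_arm:
  plan:
    - [[0, 0.3, 0], 0, 1]
    - [[0, 0.3, 0], 0, 1]
    - [[0, 0, 0], 0, 1]
    - [[0, -3, 0], 0, 1]
    - [[0, -4, 1], 0, 1]

```text
time_s: 46.85
ee_pos: [494.5, -42.2, 56.5]
ee_rot: [-179.9, -0.0, 88.6]
force: [0.1, -0.1, -0.1]
gripper_width: 0.4
gripper_force: 0.0
```

Call:
move_arm:
  plan:
    - [[0, -4, 2.5], 0, 1]
    - [[0, -4, 2.5], 0, 1]
    - [[0, -4, 2.5], 0, 1]
    - [[-1, -4, 2.5], 0, 1]
    - [[-1, -4, 2], 0, 1]

```text
time_s: 47.35
ee_pos: [475.2, -244.1, 178.8]
ee_rot: [179.9, 0.0, 88.4]
force: [1.9, 0.0, -0.3]
gripper_width: -0.2
gripper_force: 0.0
```

Call:
move_arm:
  plan:
    - [[-1, -4, 2], 0, 1]
    - [[-1, -4, 0], 0, 1]
    - [[0, 0, 0], 0, 1]
    - [[0, 0, 0], 0, 1]

```text
time_s: 47.75
ee_pos: [454.7, -322.6, 196.8]
ee_rot: [-180.0, -0.1, 88.3]
force: [-0.2, 0.1, 0.3]
gripper_width: 0.4
gripper_force: 0.0
```

```bash
python3 door.py; python3 ring.py; python3 look.py; python3 -c "
import cv2
im=cv2.imread('pics/sceneL.png')[100:300,180:530];cv2.imwrite('pics/fin.png',cv2.resize(im,None,fx=2.2,fy=2.2))"
```

```text
131 [ 9.9948740e-01 -3.2014146e-02  5.4010352e+02  4.5082222e+01] [431.88580934  38.403327  ] [610.16293468  48.94458946]
angle of far pt 179.43555184915016 177.9228244431493
top wings [ 0  0  0  0  0  0  0  0 61  0  0  0  0  0  0  0  0  0  0  0 68  0  0  0] a-wing -48.7 b 131.6 target -48.75 / 131.25
scene wings [ 0  0  0  0  0  0  0  0 53  0  0  0  0  0  0  0  0  0  0  0 37  0  0  0] a-wing -48.5 b 131.3 target -48.75 / 131.25
[ 455.27388795 -320.92424419  196.7773499 ] [-0.71492214  1.01491621 -0.15511367]
[ 455.3 -320.9  196.8] [-1.80e+02 -1.00e-01  8.85e+01] [-36.4  17.4  93.6   0.   69.1 -34.9] 0.5 47.9
brass in drum px 0 
brass in drum px 4 [497. 239. 135.]
```

View pics/fin.png

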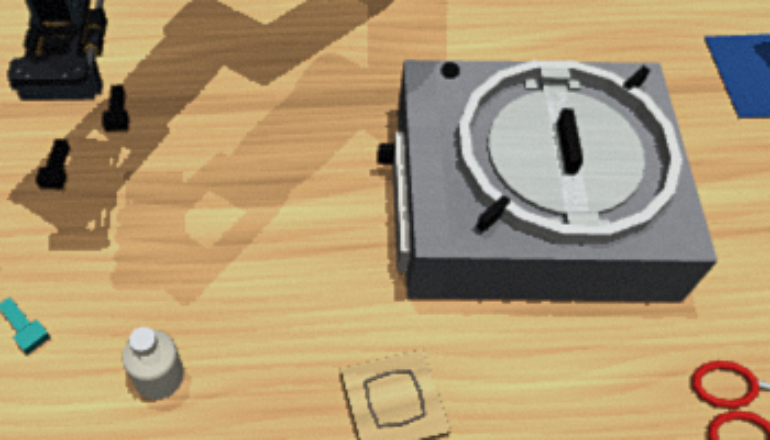

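The picture shows the lid locked under the ring lugs, with the ears at (555,75) and (580,222). The door lies against the side at (403,200), and no brass is left on the table. I'll check the door angle without the mask cut-off.

```bash
python3 - <<'E'
from h import *
for n in("top","scene"):
    f=env.grab_frame(n);P=cloud(f);hs=cv2.cvtColor(f["frame"],cv2.COLOR_RGB2HSV)
    m=(abs(P[...,2]-65)<4)&(P[...,0]>435)&(P[...,0]<615)&(P[...,1]<75)&(P[...,1]>0)&(hs[...,1]<60)&(hs[...,2]>150)
    q=P[m][:,:2]; v=cv2.fitLine(q.astype(np.float32),cv2.DIST_HUBER,0,.01,.01).ravel(); print(n,len(q),np.degrees(np.arctan(v[1]/v[0])),v[2:],q.min(0),q.max(0))
E
```

```text
top 151 -3.6268427 [522.9219    42.833454] [436.45362012  34.61339601] [608.29852867  49.59974908]
scene 147 -3.5742383 [526.1271   46.97373] [435.15771284  38.67473048] [606.32010052  56.13596996]
```

The door is at -3.6° and the side at -3.75°, so it is shut. Handing in.

```bash
python3 -c "
from workcell import env
print(env.job_done())"
```

```text
the job is handed in; nothing more can be done
None
```

The job is handed in at about 48 s on the clock: all five brass stamps are in the drum, the lid is seated square, the ring is locked, the door is shut, and the bottle, die board and look-alikes were left untouched.

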